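Mark a fired relief tile in the bench marker

TASK

Switch the marker on by turning the isolator handle fully to on, then slide the long relief tile, plain end first, into the marker's channel until it is hard against the stop, and hold it pressed there for a good two seconds while the sprung marking foot is down on it. Then take the tile out and lay it flat along the middle of the empty ware board, with its plain end still pointing the same way as in the marker, and turn the isolator fully back to off. Leave the other things on the table where they are.

Things in the scene. Friction and masses are not known exactly. Their poses are not given: they have to be found in the camera images.
- tile: Long terracotta relief tile: 60 mm wide (x), 190 mm long (y), 24 mm thick, 0.35 to 0.6 kg, with five slanting ridges 4 mm high on top. The 85 mm towards its +y end are smooth: the plain end. Origin: centre of the underside, z up. It starts on a ware board with the plain end pointing roughly to the robot's left (+y).
- board_a: Grey fibre-cement ware board, fixed, 100 mm (x) by 220 mm (y) by 20 mm thick, on which the tile starts. Origin: centre of the underside, on the work surface; its top is 20 mm above.
- board_b: The empty ware board, same size and frame as the other one (fixed; which of the two stands nearer the robot varies). The finished tile goes here: flat, along the board's y, centred, plain end towards +y.
- marker: Grey bench marker, fixed. Origin: on the work surface, below the stop face. +y: direction in which the tile is pushed along the centre line, plain end first; the stop face is the plane y = 0. Bed top 30 mm above the origin, 110 mm wide, open from y = -250 to -86 mm: set the tile down there, then slide it in. The ends of the tile may overhang the bed. Column behind the stop 180 mm tall.
- mouth (a point): Start of the straight guides on the channel's centre line, at bed height, 55 mm before the stop face. Two steel cheeks 16 mm high and 68 mm apart run from here to the stop; before here they flare outwards to 86 mm before the stop (118 mm over the outsides). A dark head, 60 mm wide, overhangs the channel from 49 mm before the stop; its underside is 60 mm and its top 125 mm above the bed.
- stop: Two steel stop pads in the end of the channel, one on each side of the trigger, 24 mm high. Origin: centre of the stop face, at bed height; the face is the plane y = 0 of the marker.
- trigger (a joint): Travel (m) of the sprung brass trigger plunger between the stop pads, 16 mm across, 12 mm above the bed: 0 = out, 14 mm proud of the stop face; 0.014 = level with it, when the tile meets the stop. Pushes back with 1.5 to 2 N at first, about 8 N fully in, and drives the tile back off the stop if it is let go. A linkage lowers the marking foot 2 mm per 1 mm.
- foot: Round brass sprung marking foot, 26 mm across, under the head 25 mm before the stop face, on the centre line. Origin: centre of its lower face, 46 mm above the bed when up; it lands on the plain end of the tile when the trigger is about 11 mm in, and then presses on it with 1 to 2 N.
- iso_handle (a joint): Angle (rad) of the isolator handle: 0 = off, 1.571 = on, hard stops at both. From off to on it turns clockwise seen from above. It needs about 0.12 N m and stays where it is left. Within 0.25 rad of a stop counts as fully there.
- iso_grip (a point): On the vertical turning axis of the isolator handle. Its black grip bar is 18 mm wide (point x), 84 mm long (y; pointed nose at +y) and stands from 20 mm below to 14 mm above this point; the point turns with it. Beneath: a disc 44 mm across (top 19 mm below this point), then a fixed dark switch box 110 x 120 mm (lid 31 mm below). The nose points to a small white dot when off, a white dash when on.
- plain (a point): Middle of the tile's plain end face at its lower edge: 95 mm from the tile's origin along its +y.
- mallet: Bystander, leave alone: wooden mallet lying flat, 230 mm long.
- jar: Bystander, leave alone: white lidded jar, 72 mm across, 100 mm tall.
- brush: Bystander, leave alone: paint brush lying flat.
- slab: Bystander, leave alone: square terracotta slab, 100 x 100 x 28 mm (not the tile).
- mould: Bystander, leave alone: white plaster mould block 100 x 150 x 60 mm.
- bottle: Bystander, leave alone: green drinking bottle, 210 mm tall.
- bowl: Bystander, leave alone: white bowl, 130 mm across.
There are look-alikes about, which are no part of the job. Leave any purple look-alike of the tile alone.

How it is judged:
By the outcome, as a careful person would: the job done as asked, in the order asked, and still so for the second after the job is handed in, with the robot touching nothing.
It also fails if it takes over 72 s, if anything falls off the work surface, if the arm or the gripper's body presses on something with over 40 N, if the wrist force passes 120 N, or if a joint passes its speed limit or range.

ROBOT

A 6-joint arm with a two-finger parallel gripper is mounted at the origin on the work surface. World frame = base frame: x ahead of the robot, y to its left, z up, the work surface at z = 0. Lengths are in mm, angles in rad, forces in N, time in s.
With the tool pointing down it reaches from about 275 to 750 mm from the base axis. Payload 10.2 kg.
Tool frame: the origin (TCP) lies between the finger pads; the fingertips stand 25 mm ahead of it and the grasp point (between the pads) lies 6 mm ahead of it; z points along the fingers, y is the line along which they close (so a half turn about z gives the same grasp; the last joint's range is limited). The gripper opens to 85 mm and grips with 20 to 120 N. Pads are 22 mm wide; open, the fingers measure 114 mm over their backs; the gripper's body (76 mm by 85 mm) begins 54 mm behind the grasp point. The pads swing forward as they close: fully open they stand 13 mm farther back than shut.
Start: joints at [1.086, 0.313, 1.498, -0, 1.331, -0.223], TCP at [135.893, 507.114, 256.294] pointing down, gripper open.
Joint ranges: [-2.94, 2.94], [-0.97, 2.17], [0.19, 2.56], [-1.23, 4.37], [0.02, 3.11], [-2.88, 2.88]. Speed limits (rad/s): [2.39, 2.39, 3.01, 3.14, 3.14, 3.14].

INTERFACE

Orientations are given as a unit quaternion [w, x, y, z].
In Python, from rig import ctrl, eyes, finish_job gives the robot as it stands.
- The arm moves only by the tool step_arm, never from a script. Its argument "increments" is a list of rows, each an object of numbers: "dx", "dy", "dz": the shift along the tool's x, y, z in units of 25 mm (1.0 is 25 mm); "wx", "wy", "wz": the turn, a rotation vector about the tool's x, y, z in units of 6 degrees (1.0 is 6 degrees). A call has 1 to 5 rows; each row shifts and turns the commanded pose from where the row before left it, along the tool's axes as they then stand; what a row does not reach is not made up. A row lasts 1/10 s, in which the tool goes at most 50 mm and 8.59 degrees, less where a joint would pass 70% of its speed; a pose out of reach is approached as far as the arm can. A call is refused whole if a number of a shift passes 1 or a number of a turn 1, either way. A call with a gripper value outside its range is refused whole. "fingers" is the finger opening in mm, from 0 to 85.4, set as the call begins (left out, the last holds). The fingers move at their own pace and stop on an object; "squeeze" is the grip in N (left out, the last holds). Time passes only in rows, so rows that do not move let the fingers close. It gives the time, the measured TCP pose, the force, the opening and the grip force at its end, in the units of the state.
- ctrl.sense(): the state, without advancing time (a new reading comes with each control period).
- eyes.capture(name): name is "scene" or "side" or "wrist"; returns a dict with "frame" (384x512x3 uint8, blue, green, red), "fx", "fy", "cx", "cy" (pixels), "R" (3x3) and "t" (3): a world point X has camera coordinates R X + t; the wrist camera has in their place "tool_from_camera" (4x4, takes a point from camera to tool coordinates, whose origin is the TCP and whose axes are the flange's). Camera axes: x right, y down, z forward; pixel columns grow to the right and rows downward; lengths in mm; the calibration is good to about 2 mm. A picture is of the moment at which its call begins: read the wrist's pose just before it. There is no depth.
- finish_job(): hands the job in; it is judged then, once.
Trained networks look in the newest picture that a camera, given by its name, has taken for a name from the list of things; names that differ only in an ending like _2 or _b are one class to them, and where a whole thing is asked for, a point or a joint stands for the part that bears it (a point fixed in the world has none). Each returns a list of dicts, best first, with "p" (0 to 1); they miss things now and then, are a little off and sometimes report something else, mostly with a low value. They report only what shows in the picture. A call takes as long as a camera call. They do not tell look-alikes from the thing itself.
- eyes.cut_out(camera, label): "mask" (384x512 bool, what is visible of it).
- eyes.landmark_of(camera, label): "point" ([x, y, z] in mm, in the coordinates of the camera as it stood for that picture, good to about 4 mm: a listed point, or the origin of a listed thing).
The state is a dict: "time_s": time; "joints": joint angles; "dq": joint speeds; "tau": joint torques, N m; "eef_pos": TCP position; "ee_rot": TCP orientation; "force": force on the tool from outside, world axes, zero at the start; "wrist_torque": the same for the moment, N m; "grip_width": opening from 0.0 (shut) to 1.0 (fully open); "grip_force": force on a finger pad.
Only numpy, scipy, OpenCV 4.12 (cv2) and the standard library are available. Lean on these libraries where they do the work, as an engineer would, in place of code of your own. Each camera call takes 0.05 s, during which the arm holds its last target. There are 200 camera calls.

## Working session

There is one attempt and no reset: what is moved stays moved. The work goes in short steps, Python scripts to look and compute and a tool call to move; the robot and the scene stay as the last step left them, time stands still between calls to the robot, and variables do not carry over. Pictures are saved under pics/ and viewed, at most 14 in all, crops included, and the job is handed in when it is done.

Besides the shell and the picture viewer there is one more tool, called as name(argument=value, ...) on one line, values as JSON. step_arm: Moves the arm, as the interface text tells. Its arguments: {"type":"object","properties":{"increments":{"type":"array"},"fingers":{"type":"number"},"squeeze":{"type":"number"}},"required":["increments"]}

```bash
mkdir -p pics
cat > h.py <<'E'
import numpy as np, cv2
from rig import ctrl, eyes, finish_job
from scipy.spatial.transform import Rotation as Ro
def cap(n,save=None):
    c=eyes.capture(n)
    if save: cv2.imwrite('pics/'+save,c['frame'])
    return c
def Rt(s):
    w,x,y,z=s['ee_rot']; return Ro.from_quat([x,y,z,w]).as_matrix()
def world(c,p,s=None):
    p=np.array(p,float)
    if 'R' in c: return np.array(c['R']).T@(p-np.array(c['t']))
    q=np.array(c['tool_from_camera'])@np.r_[p,1]
    return Rt(s)@q[:3]+np.array(s['eef_pos'])
def pix(c,X):
    p=np.array(c['R'])@np.array(X,float)+np.array(c['t']); return c['fx']*p[0]/p[2]+c['cx'],c['fy']*p[1]/p[2]+c['cy']
def ray_z(c,u,v,z,s=None):
    d=np.array([(u-c['cx'])/c['fx'],(v-c['cy'])/c['fy'],1.])
    a=world(c,[0,0,0],s); b=world(c,d,s); k=(z-a[2])/(b[2]-a[2]); return a+k*(b-a)
E
python3 - <<'E'
from h import *
s=ctrl.sense();print({k:np.round(v,3) for k,v in s.items()});print(Rt(s).round(2))
ims=[]
for n in ['scene','side']:
    c=cap(n); ims.append(c['frame'])
    print(n,c['fx'],'cam at',world(c,[0,0,0]).round())
    for l in ['tile','plain','board_a','marker','mouth','stop','foot','iso_grip']:
        for d in eyes.landmark_of(n,l)[:4]:
            X=world(c,d['point']); print(l,round(d['p'],2),X.round(0),np.round(pix(c,X)))
cv2.imwrite('pics/a.png',ims[0]);cv2.imwrite('pics/b.png',ims[1])
E
```

```text
{'time_s': np.float64(0.0), 'joints': array([ 1.086,  0.313,  1.498, -0.   ,  1.331, -0.223]), 'dq': array([-0.   , -0.001, -0.   , -0.   , -0.003, -0.   ]), 'tau': array([ 2.0000e-03, -4.1226e+01, -2.5975e+01, -0.0000e+00,  4.0000e-03,
        0.0000e+00]), 'eef_pos': array([135.786, 506.89 , 255.744]), 'ee_rot': array([-0.   ,  0.131,  0.991, -0.001]), 'force': array([ 0.156, -0.295, -0.616]), 'wrist_torque': array([-0.029, -0.034, -0.032]), 'grip_force': np.float64(0.0), 'grip_width': np.float64(1.001)}
[[-0.97  0.26 -0.  ]
 [ 0.26  0.97 -0.  ]
 [ 0.   -0.   -1.  ]]
scene 459.5628630879634 cam at [1646.  465. 1534.]
tile 0.89 [ 195. -289.    2.] [230. 142.]
tile 0.74 [ 425. -323.   19.] [201. 169.]
tile 0.56 [452. -54.   2.] [252. 194.]
plain 0.71 [ 417. -227.   22.] [220. 174.]
plain 0.68 [ 124. -353.    1.] [224. 130.]
plain 0.52 [ 767. -213.   -3.] [185. 236.]
board_a 0.96 [ 600. -323.   -4.] [182. 199.]
board_a 0.68 [ 414. -332.    4.] [200. 169.]
marker 0.91 [611. 316.   4.] [321. 252.]
mouth 0.88 [599. 267.  30.] [311. 241.]
side 388.9241415689692 cam at [   64. -1239.   997.]
tile 0.81 [ 188. -289.    1.] [198. 271.]
tile 0.65 [ 430. -322.   20.] [267. 256.]
plain 0.81 [ 418. -223.   18.] [254. 239.]
plain 0.6 [ 118. -349.    3.] [181. 289.]
board_a 0.88 [ 602. -323.   -0.] [311. 248.]
board_a 0.67 [ 420. -334.    4.] [265. 262.]
board_a 0.42 [ 768. -204.   -2.] [334. 219.]
marker 0.96 [611. 323.   2.] [253. 162.]
mouth 0.95 [605. 267.  31.] [256. 163.]
mouth 0.49 [676. -60.  -0.] [298. 203.]
stop 0.55 [610. 324.  33.] [253. 157.]
iso_grip 0.72 [ 599. -323.    2.] [310. 248.]
iso_grip 0.53 [385. 287.  92.] [209. 159.]
```

View pics/a.png

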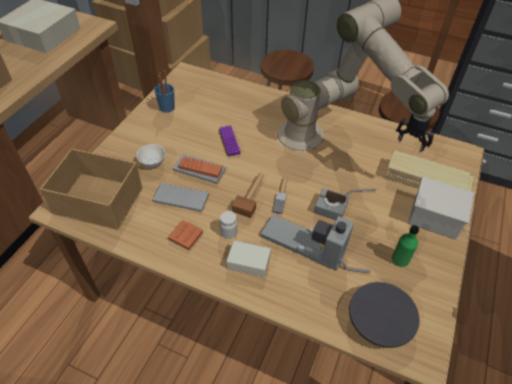

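View pics/b.png

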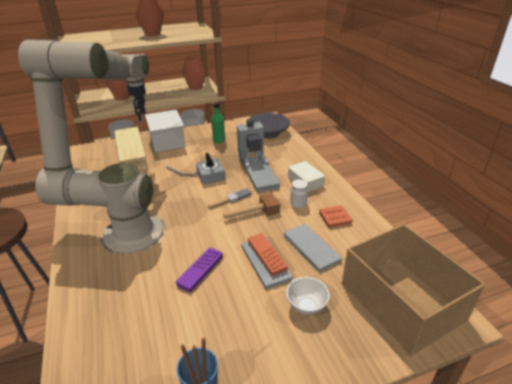

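Scene view: the terracotta tile is on the near board at (201,169). Look-alikes are the purple tile (230,142), the square slab (185,236) and the empty board (181,198). The marker is at (320,240) with the isolator at (332,203), and the jar, mallet, knife or brush and mould lie between. I choose the terracotta ridged one at (201,169) and check it in a close crop.

```bash
cat >> h.py <<'E'
def go(target,ydir=None,s=None):
    """print tool-frame shift (units of 25mm) to target TCP; turn in units of 6deg to bring tool y to ydir (deg, mod 180)"""
    s=s or ctrl.sense(); R=Rt(s); yaw=np.degrees(np.arctan2(R[1,1],R[0,1]))
    if ydir is not None:
        d=(ydir-yaw+90)%180-90; print('yaw',yaw.round(2),'wz units',round(-d/6,3)); R=Ro.from_euler('z',d,degrees=True).as_matrix()@R
    else: print('yaw',yaw.round(2))
    print('after turn, shift units',(R.T@(np.array(target,float)-s['eef_pos'])/25).round(3))
E
python3 - <<'E'
from h import *
a=cv2.imread('pics/a.png');b=cv2.imread('pics/b.png')
f=lambda im,x,y:cv2.resize(im[y:y+75,x:x+100],(400,300),interpolation=cv2.INTER_CUBIC)
cv2.imwrite('pics/c.png',np.vstack([np.hstack([f(a,160,135),f(a,290,180)]),np.hstack([f(b,230,215),f(b,170,130)])]))
c=cap('wrist');print(c['fx'],np.round(c['tool_from_camera'],2))
go([385,287,256],75)
go([385,287,256],90)
E
```

```text
332.73958711048243 [[   0.     -0.97   -0.26   67.  ]
 [   1.      0.      0.     -0.86]
 [  -0.     -0.26    0.97 -117.9 ]
 [   0.      0.      0.      1.  ]]
yaw 75.0 wz units 0.0
after turn, shift units [-11.904  -5.926   0.012]
yaw 75.0 wz units -2.5
after turn, shift units [-9.964 -8.805  0.012]
```

View pics/c.png

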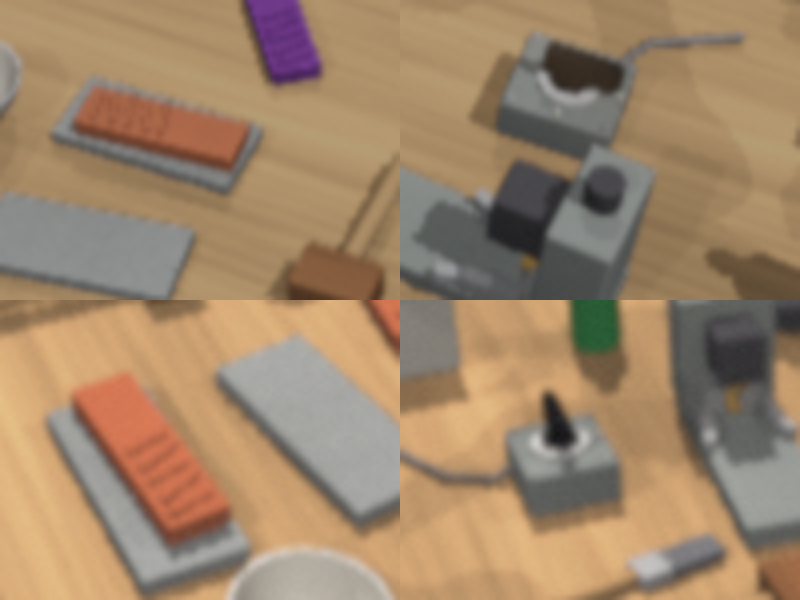

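The crop confirms the choice: the orange tile has ridges towards −y and a smooth end towards +y. The isolator bar lies roughly along y. Next I move above the isolator.

step_arm(increments=[{"dx": -1,"dy": -0.5},{"dx": -1,"dy": -0.5},{"dx": -1,"dy": -0.5},{"dx": -1,"dy": -0.5},{"dx": -1,"dy": -0.5}])

```text
invalid input at $.increments[0]: expected keys dx, dy, dz, wx, wy, wz
```

step_arm(increments=[{"dx": -1,"dy": -0.5},{"dx": -1,"dy": -0.5},{"dx": -1,"dy": -0.5},{"dx": -1,"dy": -0.5},{"dx": -1,"dy": -0.5}])

```text
invalid input at $.increments[0]: expected keys dx, dy, dz, wx, wy, wz
```

step_arm(increments=[{"dx": -1,"dy": -0.5},{"dx": -0.9,"dy": -0.4},{}])

```text
invalid input at $.increments[0]: expected keys dx, dy, dz, wx, wy, wz
```

Run:
```python
from h import *
s=ctrl.sense();print(s['time_s'],s['eef_pos'],Rt(s).round(3).tolist())
c=cap('wrist','d.png')
for l in ['iso_grip','mouth','stop','marker']:
    for d in eyes.landmark_of('wrist',l)[:3]: print(l,d['p'],world(c,d['point'],s).round(1))
for d in eyes.cut_out('wrist','iso_handle')[:2]:
    m=d['mask'];ys,xs=np.nonzero(m);print(d['p'],m.sum(),xs.mean(),ys.mean(),cv2.minAreaRect(np.c_[xs,ys].astype(np.float32)))
```

```text
0.95 [135.89399834 507.11479582 256.3005673 ] [[-0.966, 0.259, -0.0], [0.259, 0.966, -0.0], [0.0, -0.0, -1.0]]
```

View pics/d.png

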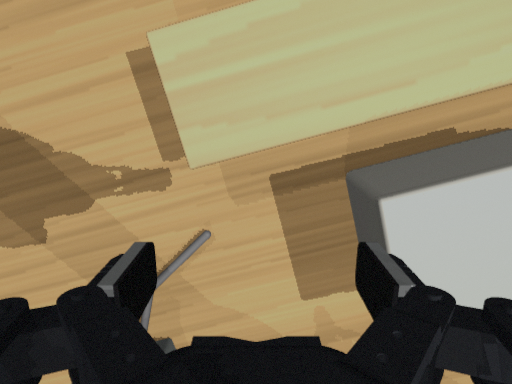

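The moves were refused because every key is required. The picture shows only the light board and the white box near the start pose. I'll resend with all keys.

step_arm(increments=[{"dx": -1,"dy": -0.5,"dz": 0,"wx": 0,"wy": 0,"wz": 0},{"dx": -1,"dy": -0.5,"dz": 0,"wx": 0,"wy": 0,"wz": 0},{"dx": -1,"dy": -0.5,"dz": 0,"wx": 0,"wy": 0,"wz": 0},{"dx": -1,"dy": -0.5,"dz": 0,"wx": 0,"wy": 0,"wz": 0},{"dx": -1,"dy": -0.5,"dz": 0,"wx": 0,"wy": 0,"wz": 0}])

```text
time_s: 1.75
eef_pos: [241.2, 413.6, 256.4]
ee_rot: [0.0, 0.13, 0.991, 0.0]
force: [1.3, 0.0, 0.4]
grip_width: 1.001
grip_force: 0.0
```

step_arm(increments=[{"dx": -1,"dy": -0.5,"dz": 0,"wx": 0,"wy": 0,"wz": 0},{"dx": -1,"dy": -0.5,"dz": 0,"wx": 0,"wy": 0,"wz": 0},{"dx": -1,"dy": -0.5,"dz": 0,"wx": 0,"wy": 0,"wz": 0},{"dx": -1,"dy": -0.5,"dz": 0,"wx": 0,"wy": 0,"wz": 0},{"dx": -1,"dy": -0.5,"dz": 0,"wx": 0,"wy": 0,"wz": 0}])

```text
time_s: 2.25
eef_pos: [345.8, 320.8, 256.4]
ee_rot: [0.0, 0.131, 0.991, 0.0]
force: [-0.3, -0.3, -0.2]
grip_width: 0.996
grip_force: 0.0
```

step_arm(increments=[{"dx": -1,"dy": -0.5,"dz": 0,"wx": 0,"wy": 0,"wz": 0},{"dx": -0.9,"dy": -0.4,"dz": 0,"wx": 0,"wy": 0,"wz": 0},{"dx": 0,"dy": 0,"dz": 0,"wx": 0,"wy": 0,"wz": 0}])

```text
time_s: 2.55
eef_pos: [386.7, 286.2, 256.2]
ee_rot: [0.0, 0.132, 0.991, -0.0]
force: [-0.0, -0.1, 0.0]
grip_width: 0.997
grip_force: 0.0
```

Run:
```python
from h import *
s=ctrl.sense();print(s['time_s'],s['eef_pos'],Rt(s).round(3).tolist())
c=cap('wrist','e.png')
for l in ['iso_grip','mouth','stop','marker']:
    for d in eyes.landmark_of('wrist',l)[:3]: print(l,d['p'],world(c,d['point'],s).round(1))
for d in eyes.cut_out('wrist','iso_handle')[:2]:
    m=d['mask'];ys,xs=np.nonzero(m);print(d['p'],m.sum(),xs.mean(),ys.mean(),cv2.minAreaRect(np.c_[xs,ys].astype(np.float32)))
```

```text
2.55 [386.74169834 286.19155403 256.17793178] [[-0.965, 0.262, 0.0], [0.262, 0.965, -0.0], [-0.0, -0.0, -1.0]]
mouth 0.75 [607.9 267.2  29.4]
stop 0.89 [606.4 317.5  31.6]
marker 0.71 [609.4 318.3  -0. ]
0.76 2908 257.7142365887208 173.22730398899589 ((261.7500305175781, 172.25001525878906), (46.23070526123047, 95.25521087646484), 86.18592071533203)
```

View pics/e.png

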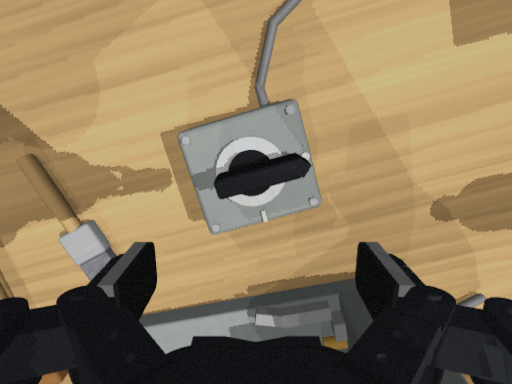

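The picture shows the isolator box centred at about (250,171). The bar runs from (217,187) to its nose at (309,165), beside the white dot, so it is off. The on dash is at (264,216). The marker's channel and head are at the lower edge.

Run:
```python
from h import *
s=ctrl.sense();c=cap('wrist')
for d in eyes.landmark_of('wrist','iso_grip')[:3]: print('iso',d['p'],world(c,d['point'],s).round(1))
for zt in (92,):
    A=ray_z(c,217,187,zt+14,s);B=ray_z(c,309,165,zt+14,s);print('ends',A,B,'mid',(A+B)/2,'len',np.linalg.norm(A-B),'ang',np.degrees(np.arctan2(*(B-A)[1::-1])))
    P=[ray_z(c,*p,zt-31,s) for p in [(186,141),(289,110),(313,200),(215,228)]]
    print('screw c',np.mean(P,0),'ring',ray_z(c,250,172,zt-31,s),'box ang',np.degrees(np.arctan2(*(P[1]-P[0])[1::-1])),np.degrees(np.arctan2(*(P[3]-P[0])[1::-1])))
    Q=[ray_z(c,*p,zt-31,s) for p in [(181,132),(297,99),(321,204),(214,235)]];print('lid sides',[np.linalg.norm(Q[i]-Q[(i+1)%4]).round() for i in range(4)],np.mean(Q,0))
    print('dash',ray_z(c,264,216,zt-31,s),'dot',ray_z(c,307,155,zt-31,s))
```

```text
iso 0.97 [385.2 282.4  84.6]
ends [376.56981358 256.34697719 106.        ] [378.14694803 334.27892011 106.        ] mid [377.35838081 295.31294865 106.        ] len 77.94789978744814 ang 88.84064464826528
screw c [379.72524369 283.80398473  61.        ] ring [380.06625219 283.08274439  61.        ] box ang 91.5027341754792 0.786223076015978
lid sides [np.float64(111.0), np.float64(103.0), np.float64(111.0), np.float64(106.0)] [378.80577225 286.53684803  61.        ]
dash [426.65513499 284.87861489  61.        ] dot [378.12607566 339.50536335  61.        ]
```

step_arm(increments=[{"dx": 0.19,"dy": -0.18,"dz": 0.3,"wx": 0,"wy": 0,"wz": 1},{"dx": 0,"dy": 0,"dz": 0.3,"wx": 0,"wy": 0,"wz": 1},{"dx": 0,"dy": 0,"dz": 0.3,"wx": 0,"wy": 0,"wz": 1},{"dx": 0,"dy": 0,"dz": 0.3,"wx": 0,"wy": 0,"wz": 1},{"dx": 0,"dy": 0,"dz": 0.3,"wx": 0,"wy": 0,"wz": 1}], fingers=50)

```text
time_s: 3.45
eef_pos: [379.0, 284.8, 218.5]
ee_rot: [0.0, 0.384, 0.923, 0.0]
force: [-0.3, 0.6, -0.1]
grip_width: 0.582
grip_force: 0.0
```

step_arm(increments=[{"dx": 0,"dy": 0,"dz": 0.3,"wx": 0,"wy": 0,"wz": 1},{"dx": 0,"dy": 0,"dz": 0.2,"wx": 0,"wy": 0,"wz": 1},{"dx": 0,"dy": 0,"dz": 0.2,"wx": 0,"wy": 0,"wz": 1},{"dx": 0,"dy": 0,"dz": 0,"wx": 0,"wy": 0,"wz": 1},{"dx": 0,"dy": 0,"dz": 0,"wx": 0,"wy": 0,"wz": 1}])

```text
time_s: 3.95
eef_pos: [379.1, 284.8, 201.2]
ee_rot: [-0.0, 0.61, 0.792, -0.0]
force: [-0.3, 1.0, 0.4]
grip_width: 0.584
grip_force: 0.0
```

step_arm(increments=[{"dx": 0,"dy": 0,"dz": 0,"wx": 0,"wy": 0,"wz": 1},{"dx": 0,"dy": 0,"dz": 0,"wx": 0,"wy": 0,"wz": 1},{"dx": 0,"dy": 0,"dz": 0,"wx": 0,"wy": 0,"wz": 0.7},{"dx": 0,"dy": 0,"dz": 0,"wx": 0,"wy": 0,"wz": 0}])

```text
time_s: 4.35
eef_pos: [379.1, 284.7, 201.3]
ee_rot: [0.0, 0.714, 0.7, 0.0]
force: [0.1, 0.0, 0.8]
grip_width: 0.585
grip_force: 0.0
```

Run:
```python
from h import *
s=ctrl.sense();print(s['time_s'],s['eef_pos'],s['joints'].round(2) if hasattr(s['joints'],'round') else s['joints'])
c=cap('wrist','f.png')
for d in eyes.landmark_of('wrist','iso_grip')[:3]: print('iso',d['p'],world(c,d['point'],s).round(1))
ms=eyes.cut_out('wrist','iso_handle')
for d in ms[:1]:
    m=d['mask'];ys,xs=np.nonzero(m);print(d['p'],m.sum());
    P=np.array([ray_z(c,x,y,97,s) for x,y in list(zip(xs,ys))[::10]]);print('x',np.percentile(P[:,0],[1,50,99]),'y',np.percentile(P[:,1],[1,50,99]))
go([381,283,98],-1)
```

```text
4.35 [379.12495883 284.74657567 201.32617483] [0.4  0.26 1.73 0.   1.16 0.42]
iso 0.9 [382.5 282.   83. ]
0.91 4089
x [364.85472098 382.50502336 399.88168475] y [251.56694415 292.09016701 332.47541223]
yaw -1.08 wz units -0.013
after turn, shift units [-0.065  0.072  4.133]
```

View pics/f.png

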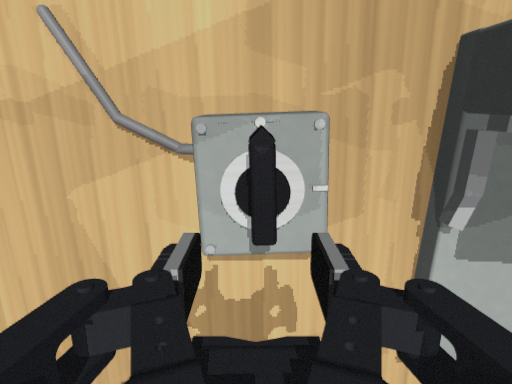

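The view shows the bar vertical at column 262, with its nose at the dot (262,122) and the dash at (320,188). The gripper is aligned with it, so I descend, grip and turn clockwise.

step_arm(increments=[{"dx": -0.09,"dy": 0.12,"dz": 1,"wx": 0,"wy": 0,"wz": 0},{"dx": 0,"dy": 0,"dz": 1,"wx": 0,"wy": 0,"wz": 0},{"dx": 0,"dy": 0,"dz": 1,"wx": 0,"wy": 0,"wz": 0},{"dx": 0,"dy": 0,"dz": 0.8,"wx": 0,"wy": 0,"wz": 0},{"dx": 0,"dy": 0,"dz": 0.35,"wx": 0,"wy": 0,"wz": 0}])

```text
time_s: 5.0
eef_pos: [381.6, 282.0, 96.0]
ee_rot: [-0.0, 0.714, 0.7, -0.001]
force: [0.2, 0.3, 0.5]
grip_width: 0.581
grip_force: 0.0
```

step_arm(increments=[{"dx": 0,"dy": 0,"dz": 0,"wx": 0,"wy": 0,"wz": 0},{"dx": 0,"dy": 0,"dz": 0,"wx": 0,"wy": 0,"wz": 0},{"dx": 0,"dy": 0,"dz": 0,"wx": 0,"wy": 0,"wz": 0},{"dx": 0,"dy": 0,"dz": 0,"wx": 0,"wy": 0,"wz": 0}], fingers=5, squeeze=40)

```text
time_s: 5.4
eef_pos: [384.0, 282.4, 98.8]
ee_rot: [0.001, 0.714, 0.7, 0.002]
force: [6.9, -0.7, -5.0]
grip_width: 0.198
grip_force: 43.6
```

step_arm(increments=[{"dx": 0,"dy": 0.1,"dz": 0,"wx": 0,"wy": 0,"wz": 1},{"dx": 0,"dy": 0,"dz": 0,"wx": 0,"wy": 0,"wz": 1},{"dx": 0,"dy": 0,"dz": 0,"wx": 0,"wy": 0,"wz": 1},{"dx": 0,"dy": 0,"dz": 0,"wx": 0,"wy": 0,"wz": 1},{"dx": 0,"dy": 0,"dz": 0,"wx": 0,"wy": 0,"wz": 1}])

```text
time_s: 5.9
eef_pos: [384.4, 282.4, 98.7]
ee_rot: [-0.0, 0.872, 0.489, 0.0]
force: [-4.9, -0.6, 4.8]
grip_width: 0.203
grip_force: 44.8
```

step_arm(increments=[{"dx": 0,"dy": 0,"dz": 0,"wx": 0,"wy": 0,"wz": 1},{"dx": 0,"dy": 0,"dz": 0,"wx": 0,"wy": 0,"wz": 1},{"dx": 0,"dy": 0,"dz": 0,"wx": 0,"wy": 0,"wz": 1},{"dx": 0,"dy": 0,"dz": 0,"wx": 0,"wy": 0,"wz": 1},{"dx": 0,"dy": 0,"dz": 0,"wx": 0,"wy": 0,"wz": 1}])

```text
time_s: 6.4
eef_pos: [384.6, 282.3, 98.7]
ee_rot: [-0.0, 0.969, 0.247, 0.0]
force: [-5.0, -1.6, 4.5]
grip_width: 0.203
grip_force: 44.8
```

step_arm(increments=[{"dx": 0,"dy": 0,"dz": 0,"wx": 0,"wy": 0,"wz": 1},{"dx": 0,"dy": 0,"dz": 0,"wx": 0,"wy": 0,"wz": 1},{"dx": 0,"dy": 0,"dz": 0,"wx": 0,"wy": 0,"wz": 1},{"dx": 0,"dy": 0,"dz": 0,"wx": 0,"wy": 0,"wz": 1},{"dx": 0,"dy": 0,"dz": 0,"wx": 0,"wy": 0,"wz": 0.9}])

```text
time_s: 6.9
eef_pos: [384.7, 282.1, 98.7]
ee_rot: [0.0, 1.0, -0.007, 0.0]
force: [-5.1, -2.0, 4.8]
grip_width: 0.206
grip_force: 49.7
```

Run:
```python
from h import *
s=ctrl.sense();print({k:np.round(v,2) for k,v in s.items()})
go([430,-322,200],0)
```

```text
{'time_s': np.float64(6.9), 'joints': array([ 0.39,  0.41,  1.83, -0.  ,  0.91,  1.97]), 'dq': array([ 0.  , -0.  , -0.  , -0.01,  0.  ,  0.91]), 'tau': array([ -0.68, -37.71, -20.88,   0.54,  -1.06,  -0.52]), 'eef_pos': array([384.65, 282.1 ,  98.74]), 'ee_rot': array([ 0.  ,  1.  , -0.01,  0.  ]), 'force': array([-5.11, -2.03,  4.79]), 'wrist_torque': array([-0.31,  0.62,  0.99]), 'grip_force': np.float64(49.69), 'grip_width': np.float64(0.21)}
yaw -90.77 wz units 14.872
after turn, shift units [24.166 -1.813 -4.042]
```

The handle is at the on stop (resisting moment 1 N m). I release, lift and cross to the tile.

step_arm(increments=[{"dx": 0,"dy": 0,"dz": 0,"wx": 0,"wy": 0,"wz": 0},{"dx": 0,"dy": 0,"dz": 0,"wx": 0,"wy": 0,"wz": 0},{"dx": 0,"dy": 0,"dz": -1,"wx": 0,"wy": 0,"wz": 0},{"dx": 0,"dy": 0,"dz": -1,"wx": 0,"wy": 0,"wz": 0},{"dx": 0,"dy": 0,"dz": -1,"wx": 0,"wy": 0,"wz": 0}], fingers=50)

```text
time_s: 7.4
eef_pos: [384.9, 282.2, 173.9]
ee_rot: [-0.0, 1.0, -0.004, 0.0]
force: [1.2, -0.5, -0.1]
grip_width: 0.587
grip_force: 0.0
```

Run:
```python
from h import *
s=ctrl.sense();print(s['time_s'],s['eef_pos'],s['force'],s['grip_width'])
c=cap('wrist')
for d in eyes.cut_out('wrist','iso_handle')[:1]:
    m=d['mask'];ys,xs=np.nonzero(m)
    P=np.array([ray_z(c,x,y,97,s) for x,y in list(zip(xs,ys))[::10]]);print(d['p'],'x',np.percentile(P[:,0],[1,50,99]),'y',np.percentile(P[:,1],[1,50,99]))
```

```text
7.4 [384.91448834 282.21264539 173.86510451] [ 1.18159805 -0.5046648  -0.06168794] 0.5869060376333595
0.95 x [352.77466512 393.3562822  432.92036795] y [264.48729641 282.41528318 298.89162599]
```

step_arm(increments=[{"dx": 0,"dy": 0.5,"dz": -1,"wx": 0,"wy": 0,"wz": 0},{"dx": 0,"dy": 1,"dz": -1,"wx": 0,"wy": 0,"wz": 0},{"dx": 0.2,"dy": 1,"dz": -0.8,"wx": 0,"wy": 0,"wz": 0},{"dx": 0.2,"dy": 1,"dz": 0,"wx": 0,"wy": 0,"wz": 0},{"dx": 0.2,"dy": 1,"dz": 0,"wx": 0,"wy": 0,"wz": 0}], fingers=85)

```text
time_s: 8.0
eef_pos: [398.8, 168.6, 242.7]
ee_rot: [-0.0, 1.0, -0.004, 0.001]
force: [0.9, -0.4, 0.2]
grip_width: 0.996
grip_force: 0.0
```

step_arm(increments=[{"dx": 0.2,"dy": 1,"dz": 0,"wx": 0,"wy": 0,"wz": 0},{"dx": 0.2,"dy": 1,"dz": 0,"wx": 0,"wy": 0,"wz": 0},{"dx": 0.2,"dy": 1,"dz": 0,"wx": 0,"wy": 0,"wz": 0},{"dx": 0.2,"dy": 1,"dz": 0,"wx": 0,"wy": 0,"wz": 0},{"dx": 0.2,"dy": 1,"dz": 0,"wx": 0,"wy": 0,"wz": 0}])

```text
time_s: 8.5
eef_pos: [422.3, 43.2, 242.2]
ee_rot: [-0.0, 1.0, -0.004, -0.0]
force: [0.4, 0.7, 0.1]
grip_width: 0.996
grip_force: 0.0
```

step_arm(increments=[{"dx": 0.2,"dy": 1,"dz": 0,"wx": 0,"wy": 0,"wz": 0},{"dx": 0,"dy": 1,"dz": 0,"wx": 0,"wy": 0,"wz": 0},{"dx": 0,"dy": 1,"dz": 0,"wx": 0,"wy": 0,"wz": 0},{"dx": 0,"dy": 1,"dz": 0,"wx": 0,"wy": 0,"wz": 0},{"dx": 0,"dy": 1,"dz": 0,"wx": 0,"wy": 0,"wz": 0}])

```text
time_s: 9.0
eef_pos: [425.8, -81.8, 242.1]
ee_rot: [-0.0, 1.0, -0.004, -0.0]
force: [0.7, 0.7, -0.2]
grip_width: 0.994
grip_force: 0.0
```

step_arm(increments=[{"dx": 0,"dy": 1,"dz": 0,"wx": 0,"wy": 0,"wz": 0},{"dx": 0,"dy": 1,"dz": 0,"wx": 0,"wy": 0,"wz": 0},{"dx": 0,"dy": 1,"dz": 0,"wx": 0,"wy": 0,"wz": 0},{"dx": 0,"dy": 1,"dz": 0,"wx": 0,"wy": 0,"wz": 0},{"dx": 0,"dy": 1,"dz": 0,"wx": 0,"wy": 0,"wz": 0}])

```text
time_s: 9.5
eef_pos: [424.5, -206.8, 242.1]
ee_rot: [-0.0, 1.0, -0.004, -0.0]
force: [1.2, 1.0, 0.4]
grip_width: 0.994
grip_force: 0.0
```

step_arm(increments=[{"dx": 0,"dy": 1,"dz": 0,"wx": 0,"wy": 0,"wz": 0},{"dx": 0,"dy": 1,"dz": 0,"wx": 0,"wy": 0,"wz": 0},{"dx": 0,"dy": 1,"dz": 0,"wx": 0,"wy": 0,"wz": 0},{"dx": 0,"dy": 1,"dz": 0,"wx": 0,"wy": 0,"wz": -1},{"dx": 0,"dy": 0,"dz": 0,"wx": 0,"wy": 0,"wz": -1}])

```text
time_s: 10.0
eef_pos: [423.3, -308.2, 241.6]
ee_rot: [-0.0, 0.995, 0.101, -0.0]
force: [-0.3, 0.4, 0.4]
grip_width: 0.995
grip_force: 0.0
```

step_arm(increments=[{"dx": 0,"dy": 0,"dz": 0,"wx": 0,"wy": 0,"wz": -1},{"dx": 0,"dy": 0,"dz": 0,"wx": 0,"wy": 0,"wz": -1},{"dx": 0,"dy": 0,"dz": 0,"wx": 0,"wy": 0,"wz": -1},{"dx": 0,"dy": 0,"dz": 0,"wx": 0,"wy": 0,"wz": -1},{"dx": 0,"dy": 0,"dz": 0,"wx": 0,"wy": 0,"wz": -1}])

```text
time_s: 10.5
eef_pos: [423.6, -305.8, 242.0]
ee_rot: [-0.0, 0.934, 0.356, -0.0]
force: [0.5, -0.8, -0.1]
grip_width: 0.998
grip_force: 0.0
```

step_arm(increments=[{"dx": 0,"dy": 0,"dz": 0,"wx": 0,"wy": 0,"wz": -1},{"dx": 0,"dy": 0,"dz": 0,"wx": 0,"wy": 0,"wz": -1},{"dx": 0,"dy": 0,"dz": 0,"wx": 0,"wy": 0,"wz": -1},{"dx": 0,"dy": 0,"dz": 0,"wx": 0,"wy": 0,"wz": -1},{"dx": 0,"dy": 0,"dz": 0,"wx": 0,"wy": 0,"wz": -1}])

```text
time_s: 11.0
eef_pos: [423.6, -305.8, 242.0]
ee_rot: [-0.0, 0.81, 0.586, 0.0]
force: [-0.3, -0.1, 0.4]
grip_width: 0.995
grip_force: 0.0
```

step_arm(increments=[{"dx": 0,"dy": 0,"dz": 0,"wx": 0,"wy": 0,"wz": -1},{"dx": 0,"dy": 0,"dz": 0,"wx": 0,"wy": 0,"wz": -1},{"dx": 0,"dy": 0,"dz": 0,"wx": 0,"wy": 0,"wz": -1},{"dx": 0,"dy": 0,"dz": 0,"wx": 0,"wy": 0,"wz": 0},{"dx": 0,"dy": 0,"dz": 0,"wx": 0,"wy": 0,"wz": 0}])

```text
time_s: 11.5
eef_pos: [423.6, -305.7, 242.2]
ee_rot: [-0.0, 0.711, 0.703, 0.0]
force: [-0.5, -0.3, -0.2]
grip_width: 0.993
grip_force: 0.0
```

```bash
cat >> h.py <<'E'
def top_rect(c,label,z,near,s=None,cam='wrist'):
    """rotated rectangle (world, at height z) of the detected mask nearest to xy near"""
    best=None
    for d in eyes.cut_out(cam,label):
        m=d['mask'].astype(np.uint8); cs,_=cv2.findContours(m,cv2.RETR_EXTERNAL,cv2.CHAIN_APPROX_NONE)
        if not cs: continue
        k=max(cs,key=cv2.contourArea)[:,0,:]
        P=np.array([ray_z(c,u,v,z,s)[:2] for u,v in k],np.float32); r=cv2.minAreaRect(P)
        e=np.hypot(r[0][0]-near[0],r[0][1]-near[1])
        print(label,'p',round(d['p'],2),'centre',np.round(r[0],1),'size',np.round(r[1],1),'ang',round(r[2],2))
E
python3 - <<'E'
from h import *
s=ctrl.sense();print(s['time_s'],s['eef_pos'],Rt(s).round(3).tolist())
c=cap('wrist','g.png')
for l in ['tile','plain','board_a']:
    for d in eyes.landmark_of('wrist',l)[:3]: print(l,d['p'],world(c,d['point'],s).round(1))
top_rect(c,'tile',42,(427,-322),s); top_rect(c,'board_a',20,(600,-322),s)
E
```

```text
11.5 [ 423.61786797 -305.74937141  242.19670592] [[0.012, 1.0, -0.0], [1.0, -0.012, 0.0], [0.0, -0.0, -1.0]]
tile 0.95 [ 428.  -322.3   26.6]
tile 0.75 [ 198.  -290.5    0.3]
plain 0.77 [ 417.5 -222.3   22.3]
board_a 0.67 [ 6.037e+02 -3.214e+02 -6.000e-01]
tile p 0.64 centre [ 426.2 -323.3] size [ 61.3 191.1] ang 5.97
tile p 0.56 centre [ 212.9 -286.7] size [181.2  61.7] ang 39.66
board_a p 0.96 centre [ 418.1 -334.4] size [100.2 220.3] ang 2.76
board_a p 0.65 centre [ 597.8 -325.4] size [105.7 220.9] ang 10.23
```

View pics/g.png

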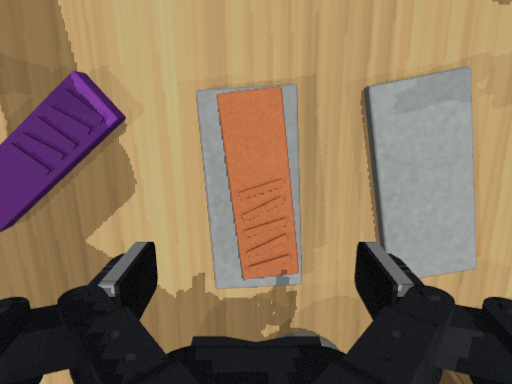

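The picture shows the orange tile from (250,90) to (270,278) on board_a, the purple look-alike at left, and empty board_b at (425,170). The handle was also confirmed on, with its nose at +x.

Run:
```python
from h import *
go([431.2,-367.6,48],6)
c=cap('side')
for d in eyes.landmark_of('side','bowl')[:1]: print(world(c,d['point']))
```

```text
yaw -0.63 wz units -1.105
after turn, shift units [-2.491  0.043  7.78 ]
[ 471.98961446 -549.36980064   -2.21238635]
```

step_arm(increments=[{"dx": 0,"dy": 0,"dz": 0.5,"wx": 0,"wy": 0,"wz": -1},{"dx": 0,"dy": 0,"dz": 0.5,"wx": 0,"wy": 0,"wz": -0.1},{"dx": -1,"dy": 0.04,"dz": 1,"wx": 0,"wy": 0,"wz": 0},{"dx": -1,"dy": 0,"dz": 1,"wx": 0,"wy": 0,"wz": 0},{"dx": -0.5,"dy": 0,"dz": 1,"wx": 0,"wy": 0,"wz": 0}])

```text
time_s: 12.4
eef_pos: [431.0, -369.2, 141.0]
ee_rot: [0.0, 0.67, 0.742, -0.0]
force: [0.5, -0.1, 0.4]
grip_width: 0.997
grip_force: 0.0
```

step_arm(increments=[{"dx": 0,"dy": 0,"dz": 1,"wx": 0,"wy": 0,"wz": 0},{"dx": 0,"dy": 0,"dz": 1,"wx": 0,"wy": 0,"wz": 0},{"dx": 0,"dy": 0,"dz": 0.8,"wx": 0,"wy": 0,"wz": 0},{"dx": 0,"dy": 0,"dz": 0.5,"wx": 0,"wy": 0,"wz": 0},{"dx": 0,"dy": 0,"dz": 0.4,"wx": 0,"wy": 0,"wz": 0}])

```text
time_s: 12.9
eef_pos: [431.1, -367.7, 49.1]
ee_rot: [-0.0, 0.67, 0.743, 0.0]
force: [0.9, 0.4, 0.2]
grip_width: 0.994
grip_force: 0.0
```

step_arm(increments=[{"dx": 0,"dy": 0,"dz": 0.1,"wx": 0,"wy": 0,"wz": 0},{"dx": 0,"dy": 0,"dz": 0,"wx": 0,"wy": 0,"wz": 0}])

```text
time_s: 13.1
eef_pos: [431.3, -368.0, 47.8]
ee_rot: [0.0, 0.669, 0.743, -0.0]
force: [-0.9, 0.7, 0.0]
grip_width: 0.992
grip_force: 0.0
```

Run:
```python
from h import *
s=ctrl.sense();print(s['time_s'],s['eef_pos'],s['force']);go([431.2,-367.6,44],6)
cap('wrist','i.png')
```

```text
13.1 [ 431.26797705 -367.95967361   47.7599056 ] [-0.88997589  0.65801273  0.02956669]
yaw 5.98 wz units -0.003
after turn, shift units [ 0.015 -0.001  0.15 ]
```

View pics/i.png

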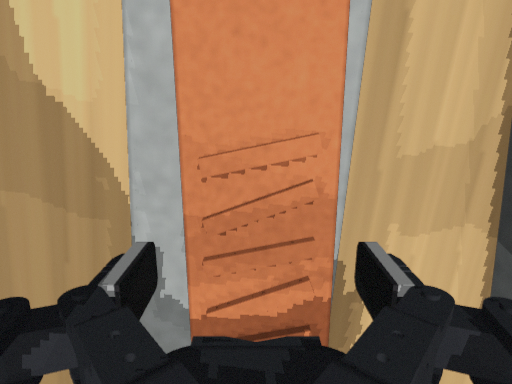

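The tile lies centred between the fingers (columns 155 to 360), so I close on it.

step_arm(increments=[{"dx": 0,"dy": 0,"dz": 0.1,"wx": 0,"wy": 0,"wz": 0},{"dx": 0,"dy": 0,"dz": 0,"wx": 0,"wy": 0,"wz": 0},{"dx": 0,"dy": 0,"dz": 0,"wx": 0,"wy": 0,"wz": 0},{"dx": 0,"dy": 0,"dz": 0,"wx": 0,"wy": 0,"wz": 0}], fingers=40, squeeze=90)

```text
time_s: 13.55
eef_pos: [431.6, -368.2, 46.0]
ee_rot: [0.001, 0.669, 0.743, -0.0]
force: [-0.7, 0.9, 5.8]
grip_width: 0.68
grip_force: 97.8
```

step_arm(increments=[{"dx": 0,"dy": 0,"dz": -0.3,"wx": 0,"wy": 0,"wz": 0},{"dx": 0,"dy": 0,"dz": -0.7,"wx": 0,"wy": 0,"wz": 0},{"dx": 0,"dy": 0,"dz": -1,"wx": 0,"wy": 0,"wz": 0},{"dx": 0,"dy": 0,"dz": -1,"wx": 0,"wy": 0,"wz": 0},{"dx": 0,"dy": 0,"dz": 0,"wx": 0,"wy": 0,"wz": 0}])

```text
time_s: 14.05
eef_pos: [432.0, -368.9, 123.0]
ee_rot: [0.003, 0.669, 0.743, -0.001]
force: [0.9, -1.1, -5.1]
grip_width: 0.677
grip_force: 97.5
```

Run:
```python
from h import *
s=ctrl.sense();print(s['time_s'],s['eef_pos'],s['force'],s['wrist_torque'],s['grip_force'],s['grip_width'])
c=cap('wrist')
for l in ['tile','plain']:
    for d in eyes.landmark_of('wrist',l)[:2]: print(l,d['p'],(np.array(c['tool_from_camera'])@np.r_[d['point'],1])[:3].round(1))
c=cap('side')
for l in ['tile','plain']:
    for d in eyes.landmark_of('side',l)[:2]: print(l,d['p'],world(c,d['point']).round(1))
for n in ['scene','side']:
    c=cap(n)
    for l in ['mouth','stop','marker','foot']:
        for d in eyes.landmark_of(n,l)[:1]: print(n,l,d['p'],world(c,d['point']).round(1))
```

```text
14.05 [ 432.00034191 -368.85190809  123.04487935] [ 0.92419166 -1.05144104 -5.05658246] [-0.24028674 -0.03727573 -0.00792606] 97.45386958122253 0.6771392171455393
tile 0.79 [44.1  1.1 24.5]
tile 0.83 [ 192.6 -291.1    1.5]
tile 0.59 [ 426.8 -321.    92.6]
plain 0.94 [ 414.1 -223.    90.7]
plain 0.76 [ 116.8 -349.7    3.2]
scene mouth 0.57 [598.2 263.9  34.1]
scene stop 0.37 [513.2 610.2   1.6]
scene marker 0.62 [607.9 317.9   4.4]
side stop 0.66 [407.8  63.9   2.2]
side marker 0.39 [455.  -53.1   0.9]
```

step_arm(increments=[{"dx": 0,"dy": 0,"dz": -1,"wx": 0,"wy": 0,"wz": 1},{"dx": 0,"dy": 0,"dz": -1,"wx": 0,"wy": 0,"wz": 1},{"dx": 0.5,"dy": 0,"dz": -1,"wx": 0,"wy": 0,"wz": 0},{"dx": 1,"dy": 0,"dz": -1,"wx": 0,"wy": 0,"wz": 0},{"dx": 1,"dy": 0,"dz": -0.7,"wx": 0,"wy": 0,"wz": 0}])

```text
time_s: 15.35
eef_pos: [437.8, -305.2, 239.2]
ee_rot: [0.001, 0.743, 0.669, -0.0]
force: [-0.2, 0.8, -4.7]
grip_width: 0.682
grip_force: 98.4
```

step_arm(increments=[{"dx": 1,"dy": 0,"dz": 0,"wx": 0,"wy": 0,"wz": 0},{"dx": 1,"dy": 0,"dz": 0,"wx": 0,"wy": 0,"wz": 0},{"dx": 1,"dy": 0,"dz": 0,"wx": 0,"wy": 0,"wz": 0},{"dx": 1,"dy": 0,"dz": 0,"wx": 0,"wy": 0,"wz": 0},{"dx": 1,"dy": 0,"dz": 0,"wx": 0,"wy": 0,"wz": 0}])

```text
time_s: 15.85
eef_pos: [450.7, -180.3, 237.7]
ee_rot: [0.0, 0.743, 0.669, -0.0]
force: [1.2, 0.1, -3.6]
grip_width: 0.678
grip_force: 98.6
```

step_arm(increments=[{"dx": 1,"dy": -0.1,"dz": 0,"wx": 0,"wy": 0,"wz": 0},{"dx": 1,"dy": -0.1,"dz": 0,"wx": 0,"wy": 0,"wz": 0},{"dx": 1,"dy": -0.1,"dz": 0,"wx": 0,"wy": 0,"wz": 0},{"dx": 1,"dy": -0.1,"dz": 0,"wx": 0,"wy": 0,"wz": 0},{"dx": 1,"dy": -0.1,"dz": 0,"wx": 0,"wy": 0,"wz": 0}])

```text
time_s: 16.35
eef_pos: [451.2, -54.7, 237.7]
ee_rot: [0.0, 0.743, 0.669, -0.0]
force: [-0.4, 0.7, -4.2]
grip_width: 0.682
grip_force: 98.5
```

step_arm(increments=[{"dx": 1,"dy": -0.1,"dz": 0,"wx": 0,"wy": 0,"wz": 0},{"dx": 1,"dy": -0.1,"dz": 0,"wx": 0,"wy": 0,"wz": 0},{"dx": 1,"dy": -0.1,"dz": 0,"wx": 0,"wy": 0,"wz": 0},{"dx": 1,"dy": 0,"dz": 0,"wx": 0,"wy": 0,"wz": 0},{"dx": 1,"dy": 0,"dz": 0,"wx": 0,"wy": 0,"wz": 0}])

```text
time_s: 16.85
eef_pos: [456.8, 70.4, 237.7]
ee_rot: [0.0, 0.743, 0.669, -0.0]
force: [-0.4, -1.0, -3.7]
grip_width: 0.68
grip_force: 98.5
```

step_arm(increments=[{"dx": 1,"dy": 0,"dz": 0,"wx": 0,"wy": 0,"wz": 0},{"dx": 1,"dy": 0,"dz": 0,"wx": 0,"wy": 0,"wz": 0},{"dx": 1,"dy": 0,"dz": 0,"wx": 0,"wy": 0,"wz": 0},{"dx": 0,"dy": 0,"dz": 0,"wx": 0,"wy": 0,"wz": 0},{"dx": 0,"dy": 0,"dz": 0,"wx": 0,"wy": 0,"wz": 0}])

```text
time_s: 17.35
eef_pos: [464.6, 144.0, 237.4]
ee_rot: [-0.0, 0.743, 0.67, -0.0]
force: [0.0, -0.3, -4.1]
grip_width: 0.681
grip_force: 98.4
```

Run:
```python
from h import *
s=ctrl.sense();print(s['time_s'],s['eef_pos'],s['grip_width'],Rt(s).round(3).tolist())
c=cap('wrist','j.png')
for l in ['tile','plain']:
    for d in eyes.landmark_of('wrist',l)[:2]: print(l,d['p'],(np.array(c['tool_from_camera'])@np.r_[d['point'],1])[:3].round(1))
for l in ['mouth','stop','marker','foot']:
    for d in eyes.landmark_of('wrist',l)[:2]: print(l,d['p'],world(c,d['point'],s).round(1))
```

```text
17.35 [464.60025422 144.04425614 237.44789251] 0.6814706821671193 [[0.103, 0.995, -0.0], [0.995, -0.103, -0.0], [-0.0, -0.0, -1.0]]
tile 0.74 [42.1  1.3 21.9]
mouth 0.64 [604.6 266.1  27.3]
```

View pics/j.png

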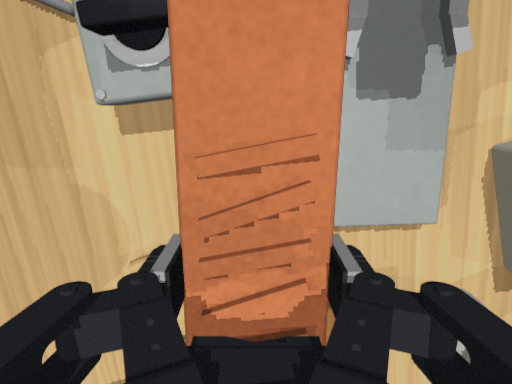

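The tile is held squarely between the fingers. The marker bed shows at right, with front corner (437,223), right edge up to (455,65) and front edge from (336,226).

Run:
```python
from h import *
s=ctrl.sense();c=cap('wrist')
g=cv2.cvtColor(c['frame'],cv2.COLOR_BGR2HSV)[:,:,1].astype(float); g=cv2.GaussianBlur(g,(3,3),0)
# right edge: saturation rises from grey bed to wood, sub-pixel by max gradient
E=[]
for v in range(75,215,4):
    r=np.diff(g[v,425:475]); E.append(ray_z(c,425+np.argmax(r)+.5,v,30,s)[:2])
E=np.array(E); 
F=np.array([ray_z(c,u,205+np.argmax(np.diff(g[205:245,u]))+.5,30,s)[:2] for u in range(345,430,4)])
for n,P in(('right',E),('front',F)):
    vx,vy,x0,y0=cv2.fitLine(P.astype(np.float32),cv2.DIST_HUBER,0,.1,.1).ravel()
    res=(P-[x0,y0])@np.array([-vy,vx]); print(n,'ang',np.degrees(np.arctan2(vy,vx)),'pt',x0,y0,'res',np.abs(res).max())
    if n=='right': d=np.array([vx,vy])*np.sign(vy);p0=np.array([x0,y0])
    else: f0=np.array([x0,y0])
n=np.array([-d[1],d[0]]); t=(f0-p0)@d
corner=p0+d*t; stop=corner+n*55+d*250; mouth=stop-55*d
print('yaw',np.degrees(np.arctan2(d[1],d[0])),'corner',corner,'front centre',corner+55*n,'mouth',mouth,'stop',stop)
# tile edges in the hand at top height TCP-26+24 (tool z=+2), rows
m=eyes.cut_out('wrist','tile')[0]['mask']; T=np.array(c['tool_from_camera'])
for v in (20,60,100,140,180,220):
    xs=np.nonzero(m[v])[0]; o=[]
    for u in (xs.min()-.5,xs.max()+.5):
        a=T[:3,3]; dd=T[:3,:3]@np.array([(u-c['cx'])/c['fx'],(v-c['cy'])/c['fy'],1]); o.append((a+dd*(2-a[2])/dd[2])[:2].round(1))
    print(v,o)
```

```text
right ang 85.91729 pt 649.7481 150.14168 res 0.5012543738688019
front ang -3.7877603 pt 606.801 72.03558 res 0.703958217891961
yaw 85.91729 corner [643.98364   69.381584] front centre [589.1232   73.29738] mouth [603.00653 267.80255] stop [606.9223  322.66296]
20 [array([ 91. , -30.6]), array([91.1, 28.3])]
60 [array([ 78.7, -30.8]), array([78.8, 28.2])]
100 [array([ 65.8, -31. ]), array([65.8, 28.1])]
140 [array([ 52. , -30.8]), array([52. , 27.9])]
180 [array([ 37.3, -31. ]), array([37.3, 28.1])]
220 [array([ 21.6, -31.2]), array([21.6, 28. ])]
```

Run:
```python
from h import *
go([591.9,89.2,60],-4)
```

```text
yaw -6.03 wz units -0.338
after turn, shift units [-1.82   5.221  7.103]
```

step_arm(increments=[{"dx": 0,"dy": 0,"dz": 0,"wx": 0,"wy": 0,"wz": -0.34},{"dx": -0.4,"dy": 1,"dz": 0,"wx": 0,"wy": 0,"wz": 0},{"dx": -0.4,"dy": 1,"dz": 0,"wx": 0,"wy": 0,"wz": 0},{"dx": -0.5,"dy": 1,"dz": 0.5,"wx": 0,"wy": 0,"wz": 0},{"dx": -0.52,"dy": 1,"dz": 0.6,"wx": 0,"wy": 0,"wz": 0}])

```text
time_s: 18.3
eef_pos: [562.6, 91.0, 210.1]
ee_rot: [0.0, 0.731, 0.682, 0.001]
force: [0.5, 0.6, -3.4]
grip_width: 0.678
grip_force: 98.6
```

step_arm(increments=[{"dx": 0,"dy": 1,"dz": 1,"wx": 0,"wy": 0,"wz": 0},{"dx": 0,"dy": 0.22,"dz": 1,"wx": 0,"wy": 0,"wz": 0},{"dx": 0,"dy": 0,"dz": 1,"wx": 0,"wy": 0,"wz": 0},{"dx": 0,"dy": 0,"dz": 1,"wx": 0,"wy": 0,"wz": 0},{"dx": 0,"dy": 0,"dz": 0.9,"wx": 0,"wy": 0,"wz": 0}])

```text
time_s: 18.8
eef_pos: [591.7, 89.4, 86.1]
ee_rot: [-0.0, 0.731, 0.682, -0.0]
force: [0.2, 0.7, -3.7]
grip_width: 0.678
grip_force: 98.6
```

step_arm(increments=[{"dx": 0,"dy": 0,"dz": 0.5,"wx": 0,"wy": 0,"wz": 0},{"dx": 0,"dy": 0,"dz": 0.3,"wx": 0,"wy": 0,"wz": 0},{"dx": 0,"dy": 0,"dz": 0.1,"wx": 0,"wy": 0,"wz": 0},{"dx": 0,"dy": 0,"dz": 0,"wx": 0,"wy": 0,"wz": 0}])

```text
time_s: 19.2
eef_pos: [592.2, 89.5, 65.6]
ee_rot: [0.0, 0.731, 0.682, 0.0]
force: [-0.6, -0.2, -3.8]
grip_width: 0.677
grip_force: 98.5
```

Run:
```python
from h import *
s=ctrl.sense();print(s['time_s'],s['eef_pos'],s['force'],s['wrist_torque']);go([591.9,89.2,57],-4)
c=cap('wrist')
for l in ['tile','plain','mouth','stop']:
    for d in eyes.landmark_of('wrist',l)[:1]: print(l,d['p'],(np.array(c['tool_from_camera'])@np.r_[d['point'],1])[:3].round(1))
for n in ('side','scene'):
    c=cap(n)
    for l in ['tile','plain','mouth']:
        for d in eyes.landmark_of(n,l)[:1]: print(n,l,d['p'],world(c,d['point']).round(1))
```

```text
19.2 [592.22390306  89.53577685  65.59385649] [-0.58699606 -0.18081464 -3.79563214] [-0.18805551  0.01202511 -0.06188982]
yaw -3.96 wz units 0.007
after turn, shift units [-0.014 -0.012  0.344]
tile 0.86 [44.2  2.3 21.5]
side tile 0.82 [595.8 135.4  38.3]
side plain 0.67 [ 121.  -351.5    2.3]
side mouth 0.77 [604.7 265.7  33.5]
scene tile 0.84 [ 192.6 -293.4    0.8]
scene plain 0.92 [601.1 227.4  39.3]
scene mouth 0.57 [600.2 268.5  33.1]
```

step_arm(increments=[{"dx": 0,"dy": 0,"dz": 0.28,"wx": 0,"wy": 0,"wz": 0},{"dx": 0,"dy": 0,"dz": 0,"wx": 0,"wy": 0,"wz": 0}])

```text
time_s: 20.05
eef_pos: [591.3, 89.5, 56.9]
ee_rot: [-0.001, 0.731, 0.682, -0.001]
force: [-0.6, 0.4, -3.9]
grip_width: 0.678
grip_force: 98.6
```

step_arm(increments=[{"dx": 0,"dy": 0,"dz": 0.06,"wx": 0,"wy": 0,"wz": 0},{"dx": 0,"dy": 0,"dz": 0,"wx": 0,"wy": 0,"wz": 0}])

```text
time_s: 20.25
eef_pos: [591.8, 89.6, 56.4]
ee_rot: [-0.0, 0.731, 0.682, -0.0]
force: [-0.3, -0.5, -3.2]
grip_width: 0.679
grip_force: 98.6
```

step_arm(increments=[{"dx": 0,"dy": 0,"dz": 0.04,"wx": 0,"wy": 0,"wz": 0},{"dx": 0,"dy": 0,"dz": 0,"wx": 0,"wy": 0,"wz": 0}])

```text
time_s: 20.45
eef_pos: [592.0, 89.5, 56.1]
ee_rot: [0.0, 0.731, 0.682, 0.0]
force: [-2.1, -0.2, 2.2]
grip_width: 0.675
grip_force: 99.0
```

step_arm(increments=[{"dx": 0.4,"dy": 0,"dz": 0,"wx": 0,"wy": 0,"wz": 0},{"dx": 0.5,"dy": 0,"dz": 0,"wx": 0,"wy": 0,"wz": 0},{"dx": 0.5,"dy": 0,"dz": 0,"wx": 0,"wy": 0,"wz": 0},{"dx": 0.4,"dy": 0,"dz": 0,"wx": 0,"wy": 0,"wz": 0},{"dx": 0,"dy": 0,"dz": 0,"wx": 0,"wy": 0,"wz": 0}])

```text
time_s: 20.95
eef_pos: [595.3, 136.7, 56.1]
ee_rot: [-0.0, 0.731, 0.683, 0.001]
force: [1.3, 5.5, 5.7]
grip_width: 0.677
grip_force: 99.7
```

step_arm(increments=[{"dx": 0.4,"dy": 0,"dz": 0,"wx": 0,"wy": 0,"wz": 0},{"dx": 0.4,"dy": 0,"dz": 0,"wx": 0,"wy": 0,"wz": 0},{"dx": 0.3,"dy": 0,"dz": 0,"wx": 0,"wy": 0,"wz": 0},{"dx": 0,"dy": 0,"dz": 0,"wx": 0,"wy": 0,"wz": 0}])

```text
time_s: 21.35
eef_pos: [597.3, 162.9, 56.1]
ee_rot: [0.0, 0.731, 0.682, 0.001]
force: [0.4, 1.2, 5.8]
grip_width: 0.68
grip_force: 99.7
```

Run:
```python
from h import *
s=ctrl.sense();print(s['time_s'],s['eef_pos'],s['force'],s['wrist_torque']);go([606.9-.0698*139+1.3,322.7-.9976*139,56],-4)
c=cap('wrist','k.png')
```

```text
21.35 [597.25157577 162.8891106   56.05787406] [0.41396615 1.15947323 5.76681816] [ 0.18064851  0.07136381 -0.02600909]
yaw -3.93 wz units 0.012
after turn, shift units [ 0.847 -0.009  0.003]
```

View pics/k.png

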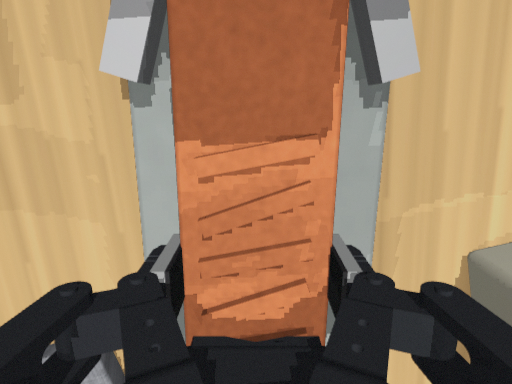

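The tile is centred between the flared cheeks, at (135,80) left and (385,80) right. I continue in towards the stop.

step_arm(increments=[{"dx": 0.2,"dy": 0,"dz": 0,"wx": 0,"wy": 0,"wz": 0},{"dx": 0.2,"dy": 0,"dz": 0,"wx": 0,"wy": 0,"wz": 0},{"dx": 0,"dy": 0,"dz": 0,"wx": 0,"wy": 0,"wz": 0}])

```text
time_s: 21.7
eef_pos: [598.0, 171.9, 56.0]
ee_rot: [0.001, 0.731, 0.682, 0.0]
force: [1.0, -3.7, 5.4]
grip_width: 0.676
grip_force: 99.7
```

step_arm(increments=[{"dx": 0.15,"dy": 0,"dz": 0,"wx": 0,"wy": 0,"wz": 0},{"dx": 0.1,"dy": 0,"dz": 0,"wx": 0,"wy": 0,"wz": 0},{"dx": 0,"dy": 0,"dz": 0,"wx": 0,"wy": 0,"wz": 0}])

```text
time_s: 22.0
eef_pos: [598.4, 177.4, 56.0]
ee_rot: [0.001, 0.731, 0.682, -0.0]
force: [-0.6, -7.0, 6.9]
grip_width: 0.679
grip_force: 99.8
```

step_arm(increments=[{"dx": 0.1,"dy": 0,"dz": 0,"wx": 0,"wy": 0,"wz": 0},{"dx": 0,"dy": 0,"dz": 0,"wx": 0,"wy": 0,"wz": 0}])

```text
time_s: 22.2
eef_pos: [598.6, 179.4, 56.0]
ee_rot: [0.001, 0.731, 0.682, -0.0]
force: [-0.5, -10.3, 7.2]
grip_width: 0.681
grip_force: 99.9
```

step_arm(increments=[{"dx": 0.06,"dy": 0,"dz": 0,"wx": 0,"wy": 0,"wz": 0},{"dx": 0,"dy": 0,"dz": 0,"wx": 0,"wy": 0,"wz": 0}])

```text
time_s: 22.4
eef_pos: [598.7, 180.2, 56.0]
ee_rot: [0.001, 0.731, 0.682, -0.001]
force: [-2.6, -13.8, 7.3]
grip_width: 0.682
grip_force: 100.0
```

step_arm(increments=[{"dx": 0.08,"dy": 0,"dz": 0,"wx": 0,"wy": 0,"wz": 0},{"dx": 0,"dy": 0,"dz": 0,"wx": 0,"wy": 0,"wz": 0}])

```text
time_s: 22.6
eef_pos: [598.8, 181.8, 56.1]
ee_rot: [0.001, 0.731, 0.682, -0.001]
force: [-2.5, -16.2, 8.7]
grip_width: 0.679
grip_force: 99.9
```

step_arm(increments=[{"dx": 0.08,"dy": 0,"dz": 0,"wx": 0,"wy": 0,"wz": 0},{"dx": 0,"dy": 0,"dz": 0,"wx": 0,"wy": 0,"wz": 0}])

```text
time_s: 22.8
eef_pos: [598.9, 182.0, 56.1]
ee_rot: [0.002, 0.731, 0.682, -0.003]
force: [-5.0, -27.0, 9.2]
grip_width: 0.681
grip_force: 100.2
```

Run:
```python
from h import *
s=ctrl.sense();print(s['time_s'],s['eef_pos'],s['force'],s['wrist_torque'])
```

```text
22.8 [598.90745267 181.96844824  56.05630017] [ -4.96394465 -26.95142359   9.2437554 ] [-4.05542094  0.35472394  0.25028445]
```

Force jumps to 27 N with no further travel, so the tile is hard on the stop. Holding it there.

step_arm(increments=[{"dx": 0,"dy": 0,"dz": 0,"wx": 0,"wy": 0,"wz": 0},{"dx": 0,"dy": 0,"dz": 0,"wx": 0,"wy": 0,"wz": 0},{"dx": 0,"dy": 0,"dz": 0,"wx": 0,"wy": 0,"wz": 0},{"dx": 0,"dy": 0,"dz": 0,"wx": 0,"wy": 0,"wz": 0},{"dx": 0,"dy": 0,"dz": 0,"wx": 0,"wy": 0,"wz": 0}])

```text
time_s: 23.3
eef_pos: [598.9, 182.0, 56.0]
ee_rot: [0.002, 0.731, 0.682, -0.003]
force: [-5.3, -27.0, 9.3]
grip_width: 0.682
grip_force: 100.2
```

step_arm(increments=[{"dx": 0,"dy": 0,"dz": 0,"wx": 0,"wy": 0,"wz": 0},{"dx": 0,"dy": 0,"dz": 0,"wx": 0,"wy": 0,"wz": 0},{"dx": 0,"dy": 0,"dz": 0,"wx": 0,"wy": 0,"wz": 0},{"dx": 0,"dy": 0,"dz": 0,"wx": 0,"wy": 0,"wz": 0},{"dx": 0,"dy": 0,"dz": 0,"wx": 0,"wy": 0,"wz": 0}])

```text
time_s: 23.8
eef_pos: [598.9, 182.0, 56.0]
ee_rot: [0.002, 0.731, 0.682, -0.003]
force: [-3.7, -26.3, 9.7]
grip_width: 0.676
grip_force: 100.2
```

step_arm(increments=[{"dx": 0,"dy": 0,"dz": 0,"wx": 0,"wy": 0,"wz": 0},{"dx": 0,"dy": 0,"dz": 0,"wx": 0,"wy": 0,"wz": 0},{"dx": 0,"dy": 0,"dz": 0,"wx": 0,"wy": 0,"wz": 0},{"dx": 0,"dy": 0,"dz": 0,"wx": 0,"wy": 0,"wz": 0},{"dx": 0,"dy": 0,"dz": 0,"wx": 0,"wy": 0,"wz": 0}])

```text
time_s: 24.3
eef_pos: [598.9, 182.0, 56.0]
ee_rot: [0.002, 0.731, 0.682, -0.003]
force: [-4.5, -26.7, 9.1]
grip_width: 0.681
grip_force: 100.2
```

step_arm(increments=[{"dx": 0,"dy": 0,"dz": 0,"wx": 0,"wy": 0,"wz": 0},{"dx": 0,"dy": 0,"dz": 0,"wx": 0,"wy": 0,"wz": 0},{"dx": 0,"dy": 0,"dz": 0,"wx": 0,"wy": 0,"wz": 0},{"dx": 0,"dy": 0,"dz": 0,"wx": 0,"wy": 0,"wz": 0},{"dx": 0,"dy": 0,"dz": 0,"wx": 0,"wy": 0,"wz": 0}])

```text
time_s: 24.8
eef_pos: [598.9, 181.9, 56.1]
ee_rot: [0.002, 0.731, 0.682, -0.003]
force: [-5.2, -26.3, 8.5]
grip_width: 0.677
grip_force: 100.2
```

step_arm(increments=[{"dx": 0,"dy": 0,"dz": 0,"wx": 0,"wy": 0,"wz": 0},{"dx": 0,"dy": 0,"dz": 0,"wx": 0,"wy": 0,"wz": 0},{"dx": 0,"dy": 0,"dz": 0,"wx": 0,"wy": 0,"wz": 0},{"dx": 0,"dy": 0,"dz": 0,"wx": 0,"wy": 0,"wz": 0},{"dx": 0,"dy": 0,"dz": 0,"wx": 0,"wy": 0,"wz": 0}])

```text
time_s: 25.3
eef_pos: [598.9, 182.0, 56.0]
ee_rot: [0.002, 0.731, 0.682, -0.003]
force: [-4.3, -25.3, 9.5]
grip_width: 0.68
grip_force: 100.2
```

Run:
```python
from h import *
s=ctrl.sense();print(s['time_s'],s['eef_pos'],s['force'],s['wrist_torque'])
a=cap('side')['frame'];b=cap('scene')['frame']
f=lambda im,x,y:cv2.resize(im[y:y+75,x:x+100],(400,300),interpolation=cv2.INTER_CUBIC)
cv2.imwrite('pics/l.png',np.hstack([f(a,210,110),f(b,270,190)]))
for n in ('side','scene'):
    c=cap(n)
    for l in ['foot','plain','stop']:
        for d in eyes.landmark_of(n,l)[:1]: print(n,l,d['p'],world(c,d['point']).round(1))
```

```text
25.3 [598.88541482 181.95823223  56.03222874] [ -4.34209922 -25.30676021   9.46606732] [-3.96508378  0.3686712   0.25345223]
side plain 0.96 [ 117.7 -352.     4.3]
scene plain 0.87 [ 126.5 -349.7   -0.7]
```

View pics/l.png

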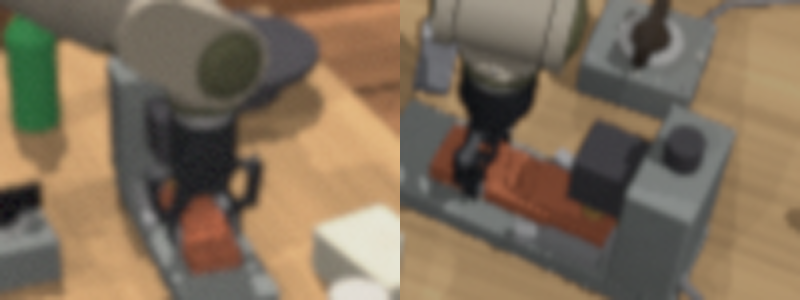

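Scene view: the tile's plain end is up at the column at (610,230), under the head with the brass foot at about (595,210). It has been held 2.5 s. I now measure board_b from the earlier unobstructed picture g.png before withdrawing.

```bash
python3 - <<'E'
from h import *
c=cap('wrist'); im=cv2.imread('pics/g.png'); 
th=np.radians(-.63); s={'eef_pos':np.array([423.62,-305.75,242.2])}
import h
R=np.array([[0.0115,1,0],[1,-0.0115,0],[0,0,-1]]); h.Rt=lambda s:R
hsv=cv2.cvtColor(im,cv2.COLOR_BGR2HSV); g=cv2.GaussianBlur(hsv[:,:,1].astype(float),(3,3),0); gv=cv2.GaussianBlur(hsv[:,:,2].astype(float),(3,3),0)
W=lambda u,v:ray_z(c,u,v,20,s)[:2]
right=np.array([W(455+np.argmax(np.diff(g[v,455:495]))+.5,v) for v in range(85,260,5)])
left=np.array([W(350+np.argmax(np.diff(gv[v,350:400]))+.5,v) for v in range(110,235,5)])
far=np.array([W(u,60+np.argmin(np.diff(g[60:95,u]))+.5) for u in range(380,465,5)])
near=np.array([W(u,255+np.argmax(np.diff(g[255:290,u]))+.5) for u in range(405,470,4)])
L={}
for n,P in dict(right=right,left=left,far=far,near=near).items():
    vx,vy,x0,y0=cv2.fitLine(P.astype(np.float32),cv2.DIST_HUBER,0,.1,.1).ravel(); L[n]=(x0,y0)
    print(n,'ang',np.degrees(np.arctan2(vy,vx)).round(2),'pt',x0.round(1),y0.round(1),'res',np.abs((P-[x0,y0])@[-vy,vx]).max().round(1))
E
python3 - <<'E'
from h import *
for n in ('scene','side'):
    c=cap(n)
    for d in eyes.landmark_of(n,'board_a')[:2]: print(n,d['p'],world(c,d['point']).round(1))
    top_rect(c,'board_b',20,(600,-322),cam=n)
E
```

```text
right ang -79.61 pt 648.9 -312.7 res 0.5
left ang -79.81 pt 547.7 -308.3 res 0.4
far ang 10.35 pt 581.6 -216.9 res 0.0
near ang 9.95 pt 633.4 -429.6 res 16.7
scene 0.98 [ 417.6 -330.3    2.6]
scene 0.83 [ 600.4 -325.4   -2.4]
board_b p 0.94 centre [ 424.3 -332.6] size [116.3 228.7] ang 2.07
board_b p 0.9 centre [ 605.  -321.2] size [110.8 224.6] ang 11.07
side 0.94 [ 601.8 -324.     2.1]
side 0.9 [ 418.8 -332.9    4.3]
board_b p 0.91 centre [ 415.4 -341. ] size [105.6 230.3] ang 2.77
board_b p 0.73 centre [ 599.3 -332.8] size [110.5 230.8] ang 9.17
```

step_arm(increments=[{"dx": -0.3,"dy": 0,"dz": 0,"wx": 0,"wy": 0,"wz": 0},{"dx": -0.7,"dy": 0,"dz": 0,"wx": 0,"wy": 0,"wz": 0},{"dx": -1,"dy": 0,"dz": 0,"wx": 0,"wy": 0,"wz": 0},{"dx": -1,"dy": 0,"dz": 0,"wx": 0,"wy": 0,"wz": 0},{"dx": -1,"dy": 0,"dz": 0,"wx": 0,"wy": 0,"wz": 0}])

```text
time_s: 26.65
eef_pos: [591.8, 86.8, 56.0]
ee_rot: [-0.0, 0.731, 0.682, 0.001]
force: [0.7, 6.2, 6.1]
grip_width: 0.682
grip_force: 99.7
```

board_b's centre is about (601, −325) and its y axis is at 100.3°. The edge fits give 99 × 219 mm, which agrees with the landmarks. I lift, turn and carry the tile there.

step_arm(increments=[{"dx": 0,"dy": 0,"dz": -0.5,"wx": 0,"wy": 0,"wz": 0},{"dx": 0,"dy": 0,"dz": -1,"wx": 0,"wy": 0,"wz": 0},{"dx": 0,"dy": 0,"dz": -1,"wx": 0,"wy": 0,"wz": -1},{"dx": 0,"dy": 0,"dz": -1,"wx": 0,"wy": 0,"wz": -1},{"dx": 0,"dy": 0,"dz": -1,"wx": 0,"wy": 0,"wz": -0.38}])

```text
time_s: 27.15
eef_pos: [591.1, 87.6, 168.9]
ee_rot: [-0.001, 0.639, 0.769, -0.0]
force: [-0.8, 0.7, -4.3]
grip_width: 0.681
grip_force: 98.6
```

step_arm(increments=[{"dx": -0.5,"dy": 0,"dz": -1,"wx": 0,"wy": 0,"wz": 0},{"dx": -1,"dy": -0.15,"dz": -0.3,"wx": 0,"wy": 0,"wz": 0},{"dx": -1,"dy": -0.15,"dz": 0,"wx": 0,"wy": 0,"wz": 0},{"dx": -1,"dy": -0.15,"dz": 0,"wx": 0,"wy": 0,"wz": 0},{"dx": -1,"dy": -0.15,"dz": 0,"wx": 0,"wy": 0,"wz": 0}])

```text
time_s: 27.65
eef_pos: [596.8, -26.6, 200.4]
ee_rot: [-0.001, 0.64, 0.768, 0.0]
force: [0.1, 0.1, -4.1]
grip_width: 0.681
grip_force: 98.8
```

step_arm(increments=[{"dx": -1,"dy": -0.15,"dz": 0,"wx": 0,"wy": 0,"wz": 0},{"dx": -1,"dy": -0.15,"dz": 0,"wx": 0,"wy": 0,"wz": 0},{"dx": -1,"dy": -0.15,"dz": 0,"wx": 0,"wy": 0,"wz": 0},{"dx": -1,"dy": -0.15,"dz": 0,"wx": 0,"wy": 0,"wz": 0},{"dx": -1,"dy": -0.15,"dz": 0,"wx": 0,"wy": 0,"wz": 0}])

```text
time_s: 28.15
eef_pos: [601.1, -153.0, 200.3]
ee_rot: [-0.001, 0.64, 0.768, 0.0]
force: [0.4, 0.6, -4.0]
grip_width: 0.681
grip_force: 98.8
```

step_arm(increments=[{"dx": -1,"dy": -0.15,"dz": 0,"wx": 0,"wy": 0,"wz": 0},{"dx": -1,"dy": -0.15,"dz": 0,"wx": 0,"wy": 0,"wz": 0},{"dx": -1,"dy": -0.15,"dz": 0,"wx": 0,"wy": 0,"wz": 0},{"dx": -1,"dy": -0.15,"dz": 0,"wx": 0,"wy": 0,"wz": 0},{"dx": -1,"dy": -0.15,"dz": 0,"wx": 0,"wy": 0,"wz": 0}])

```text
time_s: 28.65
eef_pos: [605.3, -279.3, 200.2]
ee_rot: [-0.001, 0.64, 0.768, 0.0]
force: [-0.1, 0.2, -3.4]
grip_width: 0.68
grip_force: 98.8
```

step_arm(increments=[{"dx": -1,"dy": -0.15,"dz": 0,"wx": 0,"wy": 0,"wz": 0},{"dx": -1,"dy": -0.15,"dz": 0,"wx": 0,"wy": 0,"wz": 0},{"dx": -1,"dy": 0,"dz": 0,"wx": 0,"wy": 0,"wz": 0},{"dx": -0.5,"dy": 0,"dz": 0,"wx": 0,"wy": 0,"wz": 0},{"dx": 0,"dy": 0,"dz": 0,"wx": 0,"wy": 0,"wz": 0}])

```text
time_s: 29.15
eef_pos: [613.5, -367.4, 199.5]
ee_rot: [-0.001, 0.641, 0.768, 0.0]
force: [0.3, 0.9, -5.3]
grip_width: 0.68
grip_force: 98.6
```

Run:
```python
from h import *
s=ctrl.sense();print(s['time_s'],s['eef_pos'],s['force'],s['grip_width'],s['joints']);go([610.4,-369.2,60],10.3)
```

```text
29.15 [ 613.49276737 -367.38807072  199.46259051] [ 0.29567665  0.94757606 -5.31738163] 0.6797947216205109 [-7.03038403e-01  7.97773428e-01  8.71831977e-01  3.19724921e-04
  1.47340755e+00 -8.82292046e-01]
yaw 10.27 wz units -0.005
after turn, shift units [-0.056 -0.131  5.579]
```

Next, down to just above the board, then check that the tile is centred on it with the wrist camera.

step_arm(increments=[{"dx": -0.05,"dy": -0.13,"dz": 1,"wx": 0,"wy": 0,"wz": 0},{"dx": 0,"dy": 0,"dz": 1,"wx": 0,"wy": 0,"wz": 0},{"dx": 0,"dy": 0,"dz": 1,"wx": 0,"wy": 0,"wz": 0},{"dx": 0,"dy": 0,"dz": 1,"wx": 0,"wy": 0,"wz": 0},{"dx": 0,"dy": 0,"dz": 0.9,"wx": 0,"wy": 0,"wz": 0}])

```text
time_s: 29.65
eef_pos: [610.6, -366.8, 76.7]
ee_rot: [-0.001, 0.64, 0.768, 0.0]
force: [-0.3, -0.4, -3.2]
grip_width: 0.677
grip_force: 98.6
```

step_arm(increments=[{"dx": 0,"dy": 0,"dz": 0.6,"wx": 0,"wy": 0,"wz": 0},{"dx": 0,"dy": 0,"dz": 0.3,"wx": 0,"wy": 0,"wz": 0},{"dx": 0,"dy": 0,"dz": 0,"wx": 0,"wy": 0,"wz": 0}])

```text
time_s: 29.95
eef_pos: [610.3, -368.2, 55.0]
ee_rot: [-0.001, 0.64, 0.768, 0.0]
force: [-0.3, -0.1, -4.1]
grip_width: 0.678
grip_force: 98.6
```

Run:
```python
from h import *
s=ctrl.sense();print(s['time_s'],s['eef_pos'],s['force']);go([610.4,-369.2,47],10.3)
c=cap('wrist','m.png');T=np.array(c['tool_from_camera']);hs=cv2.cvtColor(c['frame'],cv2.COLOR_BGR2HSV)
tb=s['eef_pos'][2]
def P(u,v,z):
    a=T[:3,3]; d=T[:3,:3]@np.array([(u-c['cx'])/c['fx'],(v-c['cy'])/c['fy'],1]); return (a+d*(z-a[2])/d[2])[:2]
m=eyes.cut_out('wrist','tile')[0]['mask']
for v in (15,60,100,140,180):
    xs=np.nonzero(m[v])[0]; g=hs[v,:,1].astype(float)
    low=np.nonzero((g<60))[0]
    l,r=low.min(),low.max()
    print(v,'tile y',[P(u,v,2)[1].round(1) for u in (xs.min()-.5,xs.max()+.5)],'board y',[P(u,v,tb-20)[1].round(1) for u in (l-.5,r+.5)],l,r)
for cam in ('side','scene'):
    cc=cap(cam)
    for l in ['tile','plain','board_a']:
        for d in eyes.landmark_of(cam,l)[:3]: print(cam,l,round(d['p'],2),world(cc,d['point']).round(1))
```

```text
29.95 [ 610.31605041 -368.21088019   55.00844112] [-0.31695951 -0.09969028 -4.14521901]
yaw 10.35 wz units 0.008
after turn, shift units [-0.04  -0.004  0.32 ]
15 tile y [np.float64(-30.9), np.float64(28.2)] board y [np.float64(-50.2), np.float64(47.7)] 140 374
60 tile y [np.float64(-30.5), np.float64(27.8)] board y [np.float64(-50.0), np.float64(48.0)] 144 371
100 tile y [np.float64(-30.7), np.float64(28.0)] board y [np.float64(-50.1), np.float64(47.7)] 147 367
140 tile y [np.float64(-31.2), np.float64(27.8)] board y [np.float64(-50.2), np.float64(47.9)] 150 364
180 tile y [np.float64(-31.0), np.float64(28.1)] board y [np.float64(-50.4), np.float64(47.6)] 153 360
side tile 0.86 [ 192.7 -290.     0.4]
side tile 0.74 [ 603.2 -323.8   34.2]
side tile 0.59 [ 6.005e+02 -3.256e+02  5.000e-01]
side plain 0.6 [ 119.9 -349.5    3. ]
side board_a 0.89 [ 417.3 -332.6    6. ]
side board_a 0.75 [ 600.3 -324.4    1.7]
side board_a 0.35 [ 6.119e+02  3.214e+02 -4.000e-01]
scene tile 0.97 [ 191.6 -290.8    1.5]
scene tile 0.83 [ 600.1 -325.3   31.7]
scene plain 0.92 [ 126.4 -351.2    1.6]
scene plain 0.91 [ 584.  -234.5   30.8]
scene plain 0.18 [ 599.9 -325.5   -2.6]
scene board_a 0.76 [ 416.1 -332.5    2.3]
scene board_a 0.76 [ 601.6 -321.3   -3. ]
scene board_a 0.16 [774.1  70.   -1.6]
```

View pics/m.png

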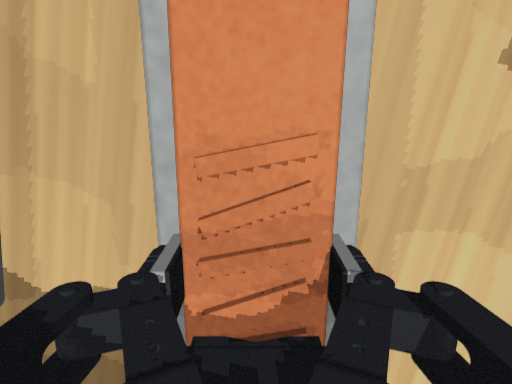

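The tile is parallel to the board and centred to within about 0.3 mm (left margin at 140–153, right at 360–374). I lower it and release.

step_arm(increments=[{"dx": -0.04,"dy": 0,"dz": 0.2,"wx": 0,"wy": 0,"wz": 0},{"dx": 0,"dy": 0,"dz": 0.1,"wx": 0,"wy": 0,"wz": 0},{"dx": 0,"dy": 0,"dz": 0,"wx": 0,"wy": 0,"wz": 0}])

```text
time_s: 30.75
eef_pos: [610.2, -369.8, 47.2]
ee_rot: [-0.001, 0.641, 0.768, 0.0]
force: [-0.0, -0.1, -3.4]
grip_width: 0.68
grip_force: 98.6
```

step_arm(increments=[{"dx": 0,"dy": 0,"dz": 0.06,"wx": 0,"wy": 0,"wz": 0},{"dx": 0,"dy": 0,"dz": 0,"wx": 0,"wy": 0,"wz": 0}])

```text
time_s: 30.95
eef_pos: [610.4, -370.0, 46.5]
ee_rot: [-0.0, 0.641, 0.768, 0.0]
force: [-0.2, -0.0, -4.4]
grip_width: 0.681
grip_force: 98.6
```

step_arm(increments=[{"dx": 0,"dy": 0,"dz": 0.05,"wx": 0,"wy": 0,"wz": 0},{"dx": 0,"dy": 0,"dz": 0,"wx": 0,"wy": 0,"wz": 0}])

```text
time_s: 31.15
eef_pos: [610.6, -370.0, 46.1]
ee_rot: [0.0, 0.641, 0.768, -0.0]
force: [-2.2, 1.6, 2.3]
grip_width: 0.681
grip_force: 99.1
```

step_arm(increments=[{"dx": 0,"dy": 0,"dz": 0,"wx": 0,"wy": 0,"wz": 0},{"dx": 0,"dy": 0,"dz": 0,"wx": 0,"wy": 0,"wz": 0},{"dx": 0,"dy": 0,"dz": -0.3,"wx": 0,"wy": 0,"wz": 0},{"dx": 0,"dy": 0,"dz": -1,"wx": 0,"wy": 0,"wz": 0},{"dx": 0,"dy": 0,"dz": -1,"wx": 0,"wy": 0,"wz": 0}], fingers=85)

```text
time_s: 31.65
eef_pos: [610.4, -369.9, 103.8]
ee_rot: [-0.0, 0.641, 0.768, 0.0]
force: [0.6, -1.2, 1.2]
grip_width: 0.994
grip_force: 0.0
```

step_arm(increments=[{"dx": 0,"dy": 0,"dz": -1,"wx": 0,"wy": 0,"wz": 0},{"dx": 0,"dy": 0,"dz": -1,"wx": 0,"wy": 0,"wz": 0},{"dx": 0,"dy": 0,"dz": -1,"wx": 0,"wy": 0,"wz": 0},{"dx": 0,"dy": 0,"dz": -1,"wx": 0,"wy": 0,"wz": 0},{"dx": 0,"dy": 0,"dz": -1,"wx": 0,"wy": 0,"wz": 0}])

```text
time_s: 32.15
eef_pos: [610.4, -369.9, 229.7]
ee_rot: [0.0, 0.641, 0.768, 0.0]
force: [0.7, 0.2, 0.1]
grip_width: 0.994
grip_force: 0.0
```

Run:
```python
from h import *
s=ctrl.sense();print(s['time_s'],s['eef_pos'],s['force'],s['joints'][[0,5]] if hasattr(s['joints'],'shape') else s['joints'])
c=cap('wrist')
top_rect(c,'tile',42,(601,-325),s); top_rect(c,'board_b',20,(601,-325),s)
for l in ['tile','plain']:
    for d in eyes.landmark_of('wrist',l)[:2]: print(l,d['p'],world(c,d['point'],s).round(1))
go([384.6,282.2,222],0)
go([384.6,282.2,222],90)
```

```text
32.15 [ 610.41220652 -369.89951962  229.65088948] [0.67096221 0.20455593 0.13079237] [-0.70849807 -0.88863077]
tile p 0.74 centre [ 601.1 -325.6] size [ 61.3 190.4] ang 10.08
board_b p 0.69 centre [ 422.9 -343.6] size [105.8 202.2] ang 2.75
board_b p 0.58 centre [ 601.4 -326.1] size [100.8 216.8] ang 10.26
tile 0.63 [ 603.4 -326.9   23.2]
yaw 10.32 wz units 1.72
after turn, shift units [26.08  -9.025  0.229]
yaw 10.32 wz units -13.28
after turn, shift units [ 9.025 26.081  0.187]
```

The tile is released at (601.1, −325.6), angle 10.1°, matching the board at (601.4, −326.1), 10.3°. Back to the isolator.

step_arm(increments=[{"dx": 0.6,"dy": -0.1,"dz": 0,"wx": 0,"wy": 0,"wz": 0},{"dx": 1,"dy": -0.16,"dz": 0,"wx": 0,"wy": 0,"wz": 0},{"dx": 1,"dy": -0.16,"dz": 0,"wx": 0,"wy": 0,"wz": 0},{"dx": 1,"dy": -0.16,"dz": 0,"wx": 0,"wy": 0,"wz": 0},{"dx": 1,"dy": -0.16,"dz": 0,"wx": 0,"wy": 0,"wz": 0}])

```text
time_s: 32.9
eef_pos: [570.8, -258.9, 226.4]
ee_rot: [-0.001, 0.641, 0.768, -0.0]
force: [0.8, -0.5, 0.5]
grip_width: 0.995
grip_force: 0.0
```

step_arm(increments=[{"dx": 1,"dy": -0.16,"dz": 0,"wx": 0,"wy": 0,"wz": 0},{"dx": 1,"dy": -0.16,"dz": 0,"wx": 0,"wy": 0,"wz": 0},{"dx": 1,"dy": -0.16,"dz": 0,"wx": 0,"wy": 0,"wz": 0},{"dx": 1,"dy": -0.16,"dz": 0,"wx": 0,"wy": 0,"wz": 0},{"dx": 1,"dy": -0.16,"dz": 0,"wx": 0,"wy": 0,"wz": 0}])

```text
time_s: 33.4
eef_pos: [528.7, -139.6, 226.6]
ee_rot: [-0.001, 0.641, 0.768, -0.0]
force: [0.4, -0.8, 0.2]
grip_width: 0.996
grip_force: 0.0
```

step_arm(increments=[{"dx": 1,"dy": -0.16,"dz": 0,"wx": 0,"wy": 0,"wz": 0},{"dx": 1,"dy": -0.16,"dz": 0,"wx": 0,"wy": 0,"wz": 0},{"dx": 1,"dy": -0.16,"dz": 0,"wx": 0,"wy": 0,"wz": 0},{"dx": 1,"dy": -0.16,"dz": 0,"wx": 0,"wy": 0,"wz": 0},{"dx": 1,"dy": -0.16,"dz": 0,"wx": 0,"wy": 0,"wz": 0}])

```text
time_s: 33.9
eef_pos: [486.6, -20.3, 226.7]
ee_rot: [-0.001, 0.641, 0.768, -0.0]
force: [0.4, 0.5, -0.6]
grip_width: 0.995
grip_force: 0.0
```

step_arm(increments=[{"dx": 1,"dy": -0.16,"dz": 0,"wx": 0,"wy": 0,"wz": 0},{"dx": 1,"dy": -0.16,"dz": 0,"wx": 0,"wy": 0,"wz": 0},{"dx": 1,"dy": -0.16,"dz": 0,"wx": 0,"wy": 0,"wz": 0},{"dx": 1,"dy": -0.16,"dz": 0,"wx": 0,"wy": 0,"wz": 0},{"dx": 1,"dy": -0.16,"dz": 0,"wx": 0,"wy": 0,"wz": 0}])

```text
time_s: 34.4
eef_pos: [444.5, 99.0, 226.8]
ee_rot: [-0.001, 0.641, 0.768, -0.001]
force: [-0.3, 1.0, -0.0]
grip_width: 0.996
grip_force: 0.0
```

step_arm(increments=[{"dx": 1,"dy": -0.16,"dz": 0,"wx": 0,"wy": 0,"wz": 0},{"dx": 1,"dy": -0.16,"dz": 0,"wx": 0,"wy": 0,"wz": 0},{"dx": 1,"dy": -0.16,"dz": 0,"wx": 0,"wy": 0,"wz": 0},{"dx": 1,"dy": -0.16,"dz": 0,"wx": 0,"wy": 0,"wz": 0},{"dx": 1,"dy": -0.16,"dz": 0,"wx": 0,"wy": 0,"wz": 0}])

```text
time_s: 34.9
eef_pos: [402.4, 218.3, 226.8]
ee_rot: [-0.001, 0.641, 0.768, -0.001]
force: [0.2, 0.0, 0.4]
grip_width: 0.995
grip_force: 0.0
```

step_arm(increments=[{"dx": 1,"dy": -0.1,"dz": 0,"wx": 0,"wy": 0,"wz": 0},{"dx": 1,"dy": -0.1,"dz": 0,"wx": 0,"wy": 0,"wz": 0},{"dx": 0.7,"dy": -0.1,"dz": 0,"wx": 0,"wy": 0,"wz": 0},{"dx": 0,"dy": 0,"dz": 0,"wx": 0,"wy": 0,"wz": 1},{"dx": 0,"dy": 0,"dz": 0,"wx": 0,"wy": 0,"wz": 1}], fingers=50)

```text
time_s: 35.4
eef_pos: [383.1, 282.8, 226.7]
ee_rot: [-0.0, 0.718, 0.696, -0.001]
force: [-0.3, -0.1, 0.1]
grip_width: 0.588
grip_force: 0.0
```

step_arm(increments=[{"dx": 0,"dy": 0,"dz": 0,"wx": 0,"wy": 0,"wz": 1},{"dx": 0,"dy": 0,"dz": 0,"wx": 0,"wy": 0,"wz": 1},{"dx": 0,"dy": 0,"dz": 0,"wx": 0,"wy": 0,"wz": 1},{"dx": 0,"dy": 0,"dz": 0,"wx": 0,"wy": 0,"wz": 1},{"dx": 0,"dy": 0,"dz": 0,"wx": 0,"wy": 0,"wz": 1}])

```text
time_s: 35.9
eef_pos: [383.4, 282.3, 226.8]
ee_rot: [-0.0, 0.874, 0.485, -0.001]
force: [-0.3, 0.2, 0.3]
grip_width: 0.583
grip_force: 0.0
```

step_arm(increments=[{"dx": 0,"dy": 0,"dz": 0.3,"wx": 0,"wy": 0,"wz": 1},{"dx": 0,"dy": 0,"dz": 0.4,"wx": 0,"wy": 0,"wz": 1},{"dx": 0,"dy": 0,"dz": 0.4,"wx": 0,"wy": 0,"wz": 1},{"dx": 0,"dy": 0,"dz": 0.4,"wx": 0,"wy": 0,"wz": 1},{"dx": 0,"dy": 0,"dz": 0.4,"wx": 0,"wy": 0,"wz": 1}])

```text
time_s: 36.4
eef_pos: [383.3, 282.3, 178.9]
ee_rot: [0.0, 0.97, 0.243, -0.001]
force: [-0.2, -0.1, -0.6]
grip_width: 0.586
grip_force: 0.0
```

step_arm(increments=[{"dx": 0,"dy": 0,"dz": 0,"wx": 0,"wy": 0,"wz": 1},{"dx": 0,"dy": 0,"dz": 0,"wx": 0,"wy": 0,"wz": 1},{"dx": 0,"dy": 0,"dz": 0,"wx": 0,"wy": 0,"wz": 1},{"dx": 0,"dy": 0,"dz": 0,"wx": 0,"wy": 0,"wz": 1},{"dx": 0,"dy": 0,"dz": 0,"wx": 0,"wy": 0,"wz": 0.85}])

```text
time_s: 36.9
eef_pos: [383.3, 282.3, 179.3]
ee_rot: [0.0, 1.0, -0.009, -0.001]
force: [-0.1, 0.1, -0.0]
grip_width: 0.584
grip_force: 0.0
```

Run:
```python
from h import *
s=ctrl.sense();print(s['time_s'],s['eef_pos']);
c=cap('wrist')
for d in eyes.landmark_of('wrist','iso_grip')[:1]: print('iso',d['p'],world(c,d['point'],s).round(1))
for d in eyes.cut_out('wrist','iso_handle')[:1]:
    ys,xs=np.nonzero(d['mask'])
    P=np.array([ray_z(c,x,y,97,s) for x,y in list(zip(xs,ys))[::10]]);print(d['p'],'x',np.percentile(P[:,0],[1,50,99]),'y',np.percentile(P[:,1],[1,50,99]))
go([384.6,282.2,98.7],-90.8)
```

```text
36.9 [383.30517897 282.25361862 179.27458076]
iso 0.79 [383.6 282.3  87. ]
0.6 x [352.63893626 392.98082206 432.64637958] y [265.67794913 282.10778365 298.98705683]
yaw -90.67 wz units 0.021
after turn, shift units [5.000e-02 3.000e-03 3.235e+00]
```

Aligned with the handle. I descend, grip, and turn it counter-clockwise back to off.

step_arm(increments=[{"dx": 0.05,"dy": 0,"dz": 1,"wx": 0,"wy": 0,"wz": 0},{"dx": 0,"dy": 0,"dz": 1,"wx": 0,"wy": 0,"wz": 0},{"dx": 0,"dy": 0,"dz": 0.8,"wx": 0,"wy": 0,"wz": 0},{"dx": 0,"dy": 0,"dz": 0.4,"wx": 0,"wy": 0,"wz": 0},{"dx": 0,"dy": 0,"dz": 0,"wx": 0,"wy": 0,"wz": 0}])

```text
time_s: 37.55
eef_pos: [384.5, 282.2, 99.3]
ee_rot: [0.001, 1.0, -0.006, -0.001]
force: [-0.6, -0.3, 0.8]
grip_width: 0.586
grip_force: 0.0
```

step_arm(increments=[{"dx": 0,"dy": 0,"dz": 0,"wx": 0,"wy": 0,"wz": 0},{"dx": 0,"dy": 0,"dz": 0,"wx": 0,"wy": 0,"wz": 0},{"dx": 0,"dy": 0,"dz": 0,"wx": 0,"wy": 0,"wz": 0},{"dx": 0,"dy": 0,"dz": 0,"wx": 0,"wy": 0,"wz": 0}], fingers=5, squeeze=40)

```text
time_s: 37.95
eef_pos: [385.6, 282.2, 101.3]
ee_rot: [0.0, 1.0, -0.006, 0.001]
force: [0.0, -5.2, 6.5]
grip_width: 0.205
grip_force: 39.2
```

step_arm(increments=[{"dx": 0,"dy": 0,"dz": 0,"wx": 0,"wy": 0,"wz": -1},{"dx": 0,"dy": 0,"dz": 0,"wx": 0,"wy": 0,"wz": -1},{"dx": 0,"dy": 0,"dz": 0,"wx": 0,"wy": 0,"wz": -1},{"dx": 0,"dy": 0,"dz": 0,"wx": 0,"wy": 0,"wz": -1},{"dx": 0,"dy": 0,"dz": 0,"wx": 0,"wy": 0,"wz": -1}])

```text
time_s: 38.45
eef_pos: [385.4, 282.7, 101.4]
ee_rot: [-0.0, 0.967, 0.254, 0.001]
force: [-1.8, -0.1, 4.5]
grip_width: 0.205
grip_force: 38.8
```

step_arm(increments=[{"dx": 0,"dy": 0,"dz": 0,"wx": 0,"wy": 0,"wz": -1},{"dx": 0,"dy": 0,"dz": 0,"wx": 0,"wy": 0,"wz": -1},{"dx": 0,"dy": 0,"dz": 0,"wx": 0,"wy": 0,"wz": -1},{"dx": 0,"dy": 0,"dz": 0,"wx": 0,"wy": 0,"wz": -1},{"dx": 0,"dy": 0,"dz": 0,"wx": 0,"wy": 0,"wz": -1}])

```text
time_s: 38.95
eef_pos: [385.0, 283.2, 101.4]
ee_rot: [-0.001, 0.868, 0.496, 0.001]
force: [-4.9, 3.2, 6.8]
grip_width: 0.206
grip_force: 39.0
```

step_arm(increments=[{"dx": 0,"dy": 0,"dz": 0,"wx": 0,"wy": 0,"wz": -1},{"dx": 0,"dy": 0,"dz": 0,"wx": 0,"wy": 0,"wz": -1},{"dx": 0,"dy": 0,"dz": 0,"wx": 0,"wy": 0,"wz": -1},{"dx": 0,"dy": 0,"dz": 0,"wx": 0,"wy": 0,"wz": -1},{"dx": 0,"dy": 0,"dz": 0,"wx": 0,"wy": 0,"wz": -0.9}])

```text
time_s: 39.45
eef_pos: [384.3, 283.3, 101.3]
ee_rot: [-0.001, 0.714, 0.7, 0.0]
force: [-7.4, 4.1, 9.0]
grip_width: 0.202
grip_force: 39.4
```

step_arm(increments=[{"dx": 0,"dy": 0,"dz": 0,"wx": 0,"wy": 0,"wz": 0},{"dx": 0,"dy": 0,"dz": 0,"wx": 0,"wy": 0,"wz": 0}])

```text
time_s: 39.65
eef_pos: [384.4, 283.3, 101.3]
ee_rot: [-0.001, 0.715, 0.699, 0.0]
force: [-7.3, 3.8, 8.3]
grip_width: 0.197
grip_force: 40.2
```

Run:
```python
from h import *
s=ctrl.sense();print(s['time_s'],s['eef_pos'],s['force'],s['wrist_torque'],s['grip_width']);go([384,282,200],-1)
```

```text
39.65 [384.35135714 283.31106346 101.34660191] [-7.28441808  3.77685696  8.28108021] [0.72001019 1.32387973 0.16688884] 0.19737794641202872
yaw -1.36 wz units -0.06
after turn, shift units [-0.046 -0.017 -3.946]
```

step_arm(increments=[{"dx": 0,"dy": 0,"dz": 0,"wx": 0,"wy": 0,"wz": 0},{"dx": 0,"dy": 0,"dz": 0,"wx": 0,"wy": 0,"wz": 0},{"dx": 0,"dy": 0,"dz": -1,"wx": 0,"wy": 0,"wz": 0},{"dx": 0,"dy": 0,"dz": -1,"wx": 0,"wy": 0,"wz": 0},{"dx": 0,"dy": 0,"dz": -1,"wx": 0,"wy": 0,"wz": 0}], fingers=50)

```text
time_s: 40.15
eef_pos: [385.3, 282.3, 176.4]
ee_rot: [0.0, 0.716, 0.698, 0.0]
force: [0.3, -0.3, -0.1]
grip_width: 0.585
grip_force: 0.0
```

step_arm(increments=[{"dx": 0,"dy": 0,"dz": -1,"wx": 0,"wy": 0,"wz": 0},{"dx": 0,"dy": 0,"dz": -1,"wx": 0,"wy": 0,"wz": 0},{"dx": 0,"dy": 0,"dz": 0,"wx": 0,"wy": 0,"wz": 0},{"dx": 0,"dy": 0,"dz": 0,"wx": 0,"wy": 0,"wz": 0}])

```text
time_s: 40.55
eef_pos: [385.2, 282.4, 225.3]
ee_rot: [0.0, 0.716, 0.699, 0.0]
force: [0.2, -0.4, -1.2]
grip_width: 0.586
grip_force: 0.0
```

Run:
```python
from h import *
s=ctrl.sense();print(s['time_s'],s['eef_pos'],s['force'])
c=cap('wrist')
ok=False
for d in eyes.cut_out('wrist','iso_handle')[:1]:
    ys,xs=np.nonzero(d['mask'])
    P=np.array([ray_z(c,x,y,97,s) for x,y in list(zip(xs,ys))[::10]]);a=np.percentile(P[:,0],[1,99]);b=np.percentile(P[:,1],[1,99]);print(a,b); ok=b[1]>328 and b[1]-b[0]>75
c=cap('side')
for d in eyes.landmark_of('side','tile')[:2]: print(world(c,d['point']).round(1))
if ok: print(finish_job())
```

```text
40.55 [385.20627837 282.37746377 225.26685136] [ 0.21687941 -0.37660247 -1.24898877]
[367.02340457 399.23954561] [251.73873634 331.72965597]
[ 194.5 -289.9    0.3]
[ 602.4 -324.3   20.5]
the job is handed in; nothing more can be done
None
```

The job is handed in at about 41 s: isolator turned on, tile held hard against the stop for about 2.7 s, then laid centred on the empty board with its plain end the same way, and isolator turned back to off.

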